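# Tighten a gear housing cover crosswise with a wing key

## Robot

A 7-joint arm with a two-finger parallel gripper is mounted at the origin on the work surface. World frame = base frame: x ahead of the robot, y to its left, z up, the work surface at z = 0. Lengths are in m, angles in rad, forces in N, time in s.
With the tool pointing down it reaches from about 0.425 to 0.925 m from the base axis. Payload 6.8 kg.
Tool frame: the origin (TCP) lies on the centre line of the jaws, within the pads' length; the fingertips stand bot.finger_overhang ahead of it and the grasp point (between the pads) lies 3 mm ahead of it (bot.finger_overhang is the distance from the TCP to the fingertips, in m); z points along the fingers, y is the direction in which the jaws open and shut (so a half turn about z gives the same grasp; the last joint's range is limited). The gripper opens to 85 mm and grips with 20 to 120 N. Pads are 22 mm wide; open, the fingers measure 114 mm over their backs; the gripper's body (76 mm by 85 mm) begins 54 mm behind the grasp point. The pads swing forward as they close: fully open they stand 13 mm farther back than shut.
Start: joints at [-1.405, 0.477, 0.022, 1.555, -0.011, 1.109, -0.083], TCP at [0.183, 0.65, 0.223] pointing down, gripper open.
Joint ranges: [-2.96, 2.96], [-0.34, 2.1], [-1.41, 1.46], [0.24, 2.44], [-1.37, 4.51], [0.17, 1.92], [-2.96, 2.96]. Speed limits (rad/s): [2.39, 2.39, 3.14, 3.14, 3.14, 3.14, 3.14].

## Interface

Orientations are given as a unit quaternion [w, x, y, z].
In Python, from station import bot gives the robot as it stands.
- The arm moves only by the tool drive_tool, never from a script. Its argument "increments" is text: rows parted by semicolons, each of 4 numbers parted by spaces: the shift along the world's x, y, z in m, then the turn about the world's z in rad. In form: tx ty tz spin; .... A call has 1 to 12 rows; each row shifts and turns the commanded pose from where the row before left it; what a row does not reach is not made up. A row lasts 1/12 s, in which the tool goes at most 41.7 mm and 7.16 degrees, less where a joint would pass 70% of its speed; a pose out of reach is approached as far as the arm can. A call is refused whole if a number of a shift passes 0.0417 or a number of a turn 0.125, either way. A call with a gripper value outside its range is refused whole. "grip" is the opening, from 0 (shut) to 1 (fully open), set as the call begins (left out, the last holds). The fingers move at their own pace and stop on an object; "squeeze" is the grip in N (left out, the last holds). Time passes only in rows, so rows that do not move let the fingers close. It gives the time, the measured TCP pose, the force and the opening at its end, in the units of the state.
- bot.get_obs(): the state, without advancing time (a new reading comes with each control period).
- bot.read_camera(name): name is "scene" or "top" or "wrist"; returns the picture (384x512x3 uint8, red, green, blue); there is no depth.
- bot.calibration(name): a dict with "fx", "fy", "cx", "cy" (pixels), "distortion" ([k1, k2, p1, p2, k3] as OpenCV has them; the pictures are not rectified), "camera_from_world" (4x4, takes a point from world to camera coordinates). Camera axes: x right, y down, z forward; pixel columns grow to the right and rows downward; lengths in m; the calibration is good to about 2 mm. A picture is of the moment at which its call begins: read the wrist's pose just before it. calibration takes no time and is no camera call; for the wrist camera it gives the pose at the moment of the call.
- bot.hand_in(): hands the job in, once; it reports no verdict.
The state is a dict: "t": time; "q": joint angles; "joint_vel": joint speeds; "joint_torque": joint torques, N m; "eef_pos": TCP position; "tool_rot": TCP orientation; "contact_force": force on the tool from outside, world axes, zero at the start; "torque": the same for the moment, N m; "gripper_width": opening from 0.0 (shut) to 1.0 (fully open).
Only numpy, scipy, OpenCV 4.12 (cv2) and the standard library are available. Lean on these libraries where they do the work, as an engineer would, in place of code of your own. Each camera call takes 0.05 s, during which the arm holds its last target.

## Task

On the sloped cover of the green housing one diagonal pair of the four wing screws is already snug on its yellow marks: with the wing key, turn the two loose screws clockwise to their yellow marks too, and only then tighten all four fully to their green marks in cross order, one screw, then the one diagonally opposite, then the other two. Turn the screws only with the key, keep the gripper off the housing, and leave the jar, the dial indicator and the tool post where they stand. Finish by standing the key upright on the rubber mat and letting go.

Things in the scene. Friction and masses are not known exactly. Their poses are not given: they have to be found in the camera images.
- cover: Round dark steel cover, 160 mm across. Origin: centre of its flat outer face, 105 mm above the bench. z: outward normal, leaning 0.45 rad from vertical to the housing's low side; x up the slope. Bright middle boss: radius 18, 6 mm proud. Around each screw, painted marks either side: yellow = snug wing direction (along cover x), green = tight wing direction (0.6 rad clockwise from it).
- housing: The green gear housing that carries cover and screws, fixed to the bench: foot 190 x 190 mm, centred 5 mm from the origin, which is on its underside. x points from its low side to its high side. The cover's upper edge is its highest part, about 140 mm up, as are the tops of the upper screws.
- mat: Black rubber mat 150 x 150 x 4 mm, fixed on the bench, origin at the centre of its underside; the key stands on it.
- key_center (a point): Wing key, about 220 g, 104 mm tall, upright on its fork. Point: on its axis, 52 mm above the feet; z up. Blue flat handle on top: 56 mm along x, 22 thick along y, 44 tall, its middle 30 mm above this point: pinch it across y. Below, a steel fork 34 (x) by 38 (y) mm: two prongs 18 mm deep, between them a 14 mm wide slot along x, open at both ends. A half turn makes no difference.
- jar: Bystander: jar with red lid, 66 mm across, 62 mm tall, origin under its centre.
- indicator: Bystander: dial indicator on a stand, base 60 x 50 mm, 170 mm tall, origin under its base.
- toolpost: Bystander: black lathe tool post block 75 mm square, with a ball lever, about 120 mm tall, origin under its centre.
- screw_a (a joint): Turn q of screw a, rad, growing clockwise seen from outside: 0 to 0.2 loose, 0.6 snug (wing on yellow; 0.4 to 0.85 will do), 1.2 fully tight (wing on green, hard stop). Resists with 0.06 N m, stays where left. Wing direction in the cover's frame: (cos(0.6 - q), sin(0.6 - q)). The key's slot has about 0.2 rad of play either way.
- screw_a_head (a point): Wing head of screw a, at (+36, +36) mm in the cover's x, y, diagonally opposite c: an upright bar 28 mm long (x of this point, turns with it), 8 mm thick, its red top edge 5 mm thick, rising 16 mm above the cover's face. Point: on the screw's axis 9 mm above the face; z outwards along the axis.
- screw_b (a joint): Turn q of screw b, rad, growing clockwise seen from outside: 0 to 0.2 loose, 0.6 snug (wing on yellow; 0.4 to 0.85 will do), 1.2 fully tight (wing on green, hard stop). Resists with 0.06 N m, stays where left. Wing direction in the cover's frame: (cos(0.6 - q), sin(0.6 - q)). The key's slot has about 0.2 rad of play either way.
- screw_b_head (a point): Wing head of screw b, at (+36, -36) mm in the cover's x, y, diagonally opposite d: an upright bar 28 mm long (x of this point, turns with it), 8 mm thick, its red top edge 5 mm thick, rising 16 mm above the cover's face. Point: on the screw's axis 9 mm above the face; z outwards along the axis.
- screw_c (a joint): Turn q of screw c, rad, growing clockwise seen from outside: 0 to 0.2 loose, 0.6 snug (wing on yellow; 0.4 to 0.85 will do), 1.2 fully tight (wing on green, hard stop). Resists with 0.06 N m, stays where left. Wing direction in the cover's frame: (cos(0.6 - q), sin(0.6 - q)). The key's slot has about 0.2 rad of play either way.
- screw_c_head (a point): Wing head of screw c, at (-36, -36) mm in the cover's x, y, diagonally opposite a: an upright bar 28 mm long (x of this point, turns with it), 8 mm thick, its red top edge 5 mm thick, rising 16 mm above the cover's face. Point: on the screw's axis 9 mm above the face; z outwards along the axis.
- screw_d (a joint): Turn q of screw d, rad, growing clockwise seen from outside: 0 to 0.2 loose, 0.6 snug (wing on yellow; 0.4 to 0.85 will do), 1.2 fully tight (wing on green, hard stop). Resists with 0.06 N m, stays where left. Wing direction in the cover's frame: (cos(0.6 - q), sin(0.6 - q)). The key's slot has about 0.2 rad of play either way.
- screw_d_head (a point): Wing head of screw d, at (-36, +36) mm in the cover's x, y, diagonally opposite b: an upright bar 28 mm long (x of this point, turns with it), 8 mm thick, its red top edge 5 mm thick, rising 16 mm above the cover's face. Point: on the screw's axis 9 mm above the face; z outwards along the axis.
Not all that is in view belongs to the job. Leave any turquoise look-alike of the part that bears key_center alone. Of the things that look like the mat, the larger one is meant.

How it is judged:
On the way, in this order (a step that is already met when the one before it is completed fails the run):
1. all four screws are snug (0.4 to 0.85 rad) and none is tightened further yet (value of joint screw_a between 0.4 and 0.85 rad and value of joint screw_b between 0.4 and 0.85 rad and value of joint screw_c between 0.4 and 0.85 rad and value of joint screw_d between 0.4 and 0.85 rad), for 0.2 s.
2. one diagonal pair is fully tight (over 1.05 rad) while the other pair is still only snug (under 0.9) (((value of joint each of screw_a, screw_c above 1.05 rad and value of joint each of screw_b, screw_d below 0.9 rad) or (value of joint each of screw_b, screw_d above 1.05 rad and value of joint each of screw_a, screw_c below 0.9 rad))), for 0.2 s.
At the end, for the whole second after the job is handed in: All four screws are beyond 1.05 rad (stop at 1.2); the key stands upright (within 0.1 rad) with its feet on the mat, its axis within the mat's outline (75 mm of its centre in x and y), released; jar, indicator and tool post are within 30 mm of where they began (value of joint each of screw_a, screw_b, screw_c, screw_d above 1.05 rad and angle between key_center's own z axis and vertical below 0.1 rad and z of key_center in the frame of mat between 0.05 and 0.062 m and x of key_center in the frame of mat between -0.075 and 0.075 m and y of key_center in the frame of mat between -0.075 and 0.075 m and distance of each of jar, indicator, toolpost from where it was at the start of the episode below 0.03 m); the robot touches nothing.
It fails at once if the fingers or the arm press on the housing, its cover or its screws (over 3 N) (contact force between any of the fingers, the arm and housing above 3 N).
It fails at once if a bystander is pushed more than 30 mm or tipped (not (distance of each of jar, indicator, toolpost from where it was at the start of the episode below 0.03 m) or angle between any of jar, indicator, toolpost's own z axis and vertical above 0.4 rad).
It also fails if it takes over 72 s, if anything falls off the work surface, if the arm or the gripper's body presses on something with over 40 N, if the wrist force passes 120 N, or if a joint passes its speed limit or range.

## Working session

There is one attempt and no reset: what is moved stays moved. The work goes in short steps, Python scripts to look and compute and a tool call to move; the robot and the scene stay as the last step left them, time stands still between calls to the robot, and variables do not carry over. Pictures are saved under pics/ and viewed, and the job is handed in when it is done.

Besides the shell and the picture viewer there is one more tool, called by a JSON object that holds its "method" and its "body", one argument or row to a line. drive_tool: Moves the arm, as the interface text tells. Its arguments: {"type":"object","properties":{"increments":{"type":"string"},"grip":{"type":"number"},"squeeze":{"type":"number"}},"required":["increments"]}

```bash
ls; mkdir -p pics
cat > h.py <<'E'
import numpy as np,cv2
from station import bot
def cal(n):
    c=bot.calibration(n);K=np.array([[c['fx'],0,c['cx']],[0,c['fy'],c['cy']],[0,0,1.]])
    return K,np.array(c['distortion'],float),np.array(c['camera_from_world'])
def ray(C,uv):
    K,D,T=C
    p=cv2.undistortPoints(np.array(uv,float).reshape(-1,1,2),K,D).reshape(-1,2)
    d=np.c_[p,np.ones(len(p))]@T[:3,:3]
    o=-T[:3,:3].T@T[:3,3]
    return o,d
def onz(C,uv,z):
    o,d=ray(C,uv);return o+d*((z-o[2])/d[:,2])[:,None]
def proj(C,P):
    K,D,T=C
    r,_=cv2.Rodrigues(T[:3,:3]);return cv2.projectPoints(np.array(P,float).reshape(-1,1,3),r,T[:3,3],K,D)[0].reshape(-1,2)
def shot(n,f):
    C=cal(n);im=cv2.cvtColor(bot.read_camera(n),cv2.COLOR_RGB2BGR);cv2.imwrite('pics/'+f,im);return im,C
E
python3 - <<'E'
from h import *
import pickle
o=bot.get_obs();print(o, bot.finger_overhang)
d={}
for n in('scene','top','wrist'):
    d[n]=shot(n,n+'0.png');print(n,d[n][1])
pickle.dump(d,open('d0.pkl','wb'))
E
```

```text
pics
{'t': 0.0, 'q': array([-1.40507486,  0.47781092,  0.02234796,  1.55647486, -0.01150126,
        1.10927604, -0.0830721 ]), 'joint_vel': array([-0.00143771,  0.00022264, -0.00087832, -0.00021975, -0.00101423,
        0.00105012,  0.00148485]), 'joint_torque': array([-4.01884399e-04, -5.96457624e+01,  1.60798609e+00, -2.81176829e+01,
        1.25466779e-02,  9.66744090e-03, -3.80907679e-06]), 'eef_pos': array([0.18238331, 0.64925611, 0.22190874]), 'tool_rot': array([-5.58695282e-05,  1.36462855e-01,  9.90644761e-01, -9.18733980e-04]), 'contact_force': array([-0.09600888,  0.21851593,  0.02969299]), 'torque': array([ 0.05917263,  0.00925596, -0.04172595]), 'gripper_width': 1.0005806454108426} 0.022
scene (array([[386.16528083,   0.        , 257.48670067],
       [  0.        , 386.16528083, 187.99480068],
       [  0.        ,   0.        ,   1.        ]]), array([-0.05477585,  0.        ,  0.        ,  0.        ,  0.        ]), array([[-0.67601039,  0.7367303 , -0.0154408 ,  0.41498415],
       [ 0.61644842,  0.55391314, -0.55961735, -0.31742965],
       [-0.40373419, -0.3878256 
[... 353 characters left out ...]
88577, -0.00662048,  0.02566277],
       [-0.981349  ,  0.01460428, -0.19167906,  0.62249287],
       [ 0.19175385,  0.00389266, -0.98143533,  1.34272012],
       [ 0.        ,  0.        ,  0.        ,  1.        ]]))
wrist (array([[335.30660358,   0.        , 250.70819159],
       [  0.        , 335.30660358, 188.24449414],
       [  0.        ,   0.        ,   1.        ]]), array([-0.09795861,  0.        ,  0.        ,  0.        ,  0.        ]), array([[ 0.27036271,  0.96275491, -0.00264366, -0.67443983],
       [ 0.90985028, -0.25460625,  0.32764024, -0.04436617],
       [ 0.31476416, -0.09098704, -0.94479886,  0.38198271],
       [ 0.        ,  0.        ,  0.        ,  1.        ]]))
```

View pics/scene0.png

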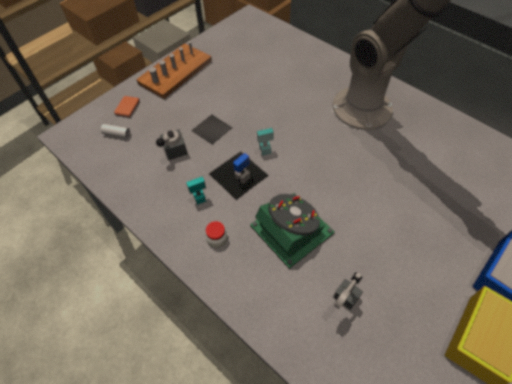

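View pics/top0.png

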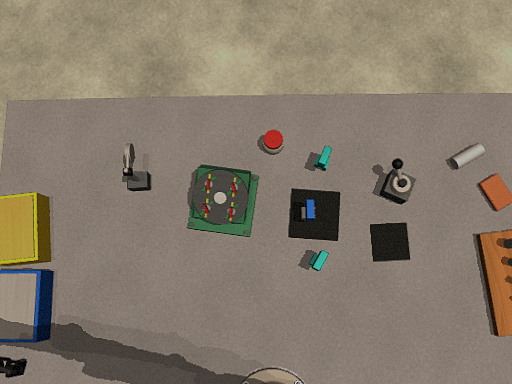

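View pics/wrist0.png

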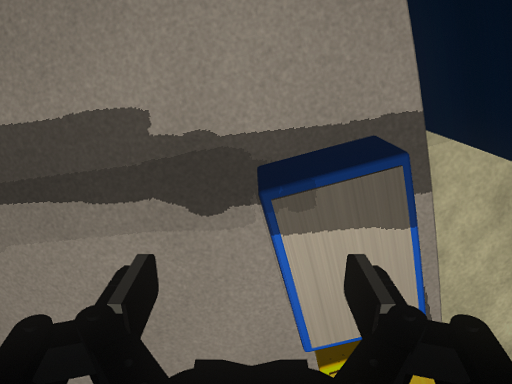

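The scene view shows the housing at about (293,222), the key at (242,168) on the large mat, and turquoise decoys at (197,188) and (265,140). In the top view the housing is at (222,200), the key at (310,209) and the mat at (314,215). The jar (273,140), indicator (135,175) and tool post (398,185) are also in view. Next I zoom in and measure.

Run:
```python
from h import *
import pickle
d=pickle.load(open('d0.pkl','rb'))
im,C=d['top']
a=cv2.resize(im[155:245,180:265],None,fx=7,fy=6.6,interpolation=cv2.INTER_CUBIC)
a=cv2.resize(im[155:245,180:265],None,fx=6,fy=6,interpolation=cv2.INTER_CUBIC);cv2.imwrite('pics/t_h.png',a)
b=cv2.resize(im[180:245,280:345],None,fx=8,fy=8,interpolation=cv2.INTER_CUBIC);cv2.imwrite('pics/t_k.png',b)
im2,C2=d['scene']
cv2.imwrite('pics/s_h.png',cv2.resize(im2[185:270,245:340],None,fx=6,fy=6,interpolation=cv2.INTER_CUBIC))
hsv=cv2.cvtColor(im,cv2.COLOR_BGR2HSV)
m=((hsv[...,0]>50)&(hsv[...,0]<85)&(hsv[...,1]>90)).astype(np.uint8)
n,l,s,c=cv2.connectedComponentsWithStats(m)
for i in range(1,n):
    if s[i,4]>100: print('green',s[i],c[i],cv2.minAreaRect(np.argwhere(l==i)[:,::-1].astype(np.float32)))
m=((hsv[...,0]>105)&(hsv[...,0]<130)&(hsv[...,1]>120)).astype(np.uint8)
n,l,s,c=cv2.connectedComponentsWithStats(m)
for i in range(1,n):
    if 30<s[i,4]<2000: 
        r=cv2.minAreaRect(np.argwhere(l==i)[:,::-1].astype(np.float32));print('blue',s[i],c[i],r,onz(C,cv2.boxPoints(r),.108))
m=((hsv[...,2]<45)).astype(np.uint8)
n,l,s,c=cv2.connectedComponentsWithStats(m)
for i in range(1,n):
    if s[i,4]>800: 
        r=cv2.minAreaRect(np.argwhere(l==i)[:,::-1].astype(np.float32));print('dark',s[i],r,onz(C,cv2.boxPoints(r),.004).round(3).tolist())
```

```text
green [ 188  165   70   72 1470] [227.38163265 207.18027211] ((222.9239501953125, 200.09307861328125), (62.50550079345703, 65.26793670654297), 8.29714584350586)
blue [305 199  10  22 176] [309.61363636 208.73863636] ((309.5, 209.5), (21.0, 9.0), 90.0) [[ 0.58751666 -0.10207754  0.108     ]
 [ 0.58713611 -0.12747438  0.108     ]
 [ 0.52750308 -0.12547213  0.108     ]
 [ 0.52788686 -0.10028502  0.108     ]]
blue [   0  270   53   72 1275] [ 38.59686275 304.75686275] ((26.0, 305.5), (71.0, 52.0), 90.0) [[0.39700729 0.75843185 0.108     ]
 [0.39658143 0.60749265 0.108     ]
 [0.20456898 0.59646045 0.108     ]
 [0.20341033 0.74389297 0.108     ]]
dark [ 289  189   51   52 2140] ((314.2010803222656, 214.38394165039062), (48.994911193847656, 48.833953857421875), 3.6913859844207764) [[0.49, -0.057, 0.004], [0.639, -0.07, 0.004], [0.627, -0.219, 0.004], [0.479, -0.203, 0.004]]
dark [ 370  223   40   38 1344] ((389.39605712890625, 241.44027709960938), (37.250640869140625, 37.31716537475586), 86.18592071533203) [[0.526, -0.304, 0.004], [0.532, -0.417, 0.004], [0.42, -0.417, 0.004], [0.415, -0.305, 0.004]]
```

View pics/t_h.png

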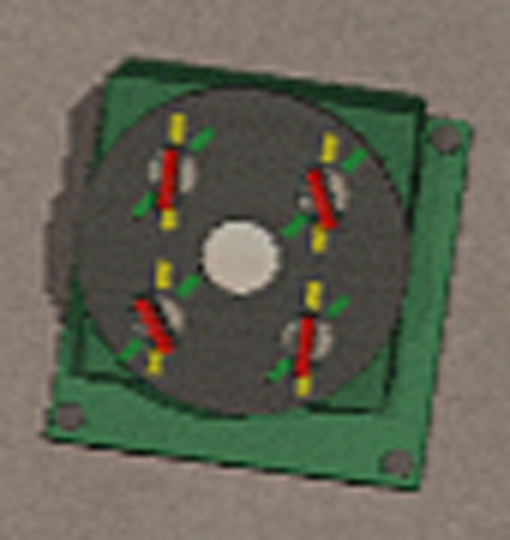

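View pics/t_k.png

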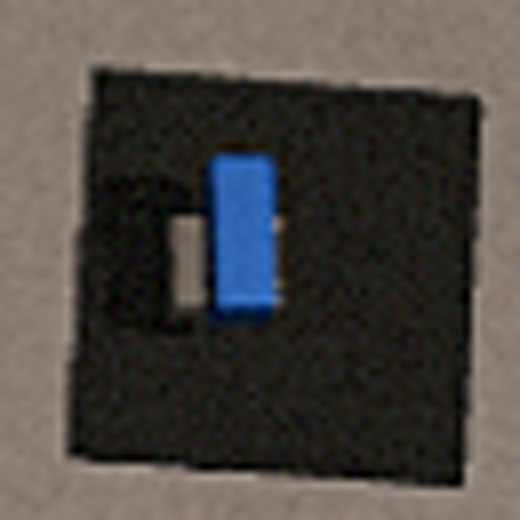

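View pics/s_h.png

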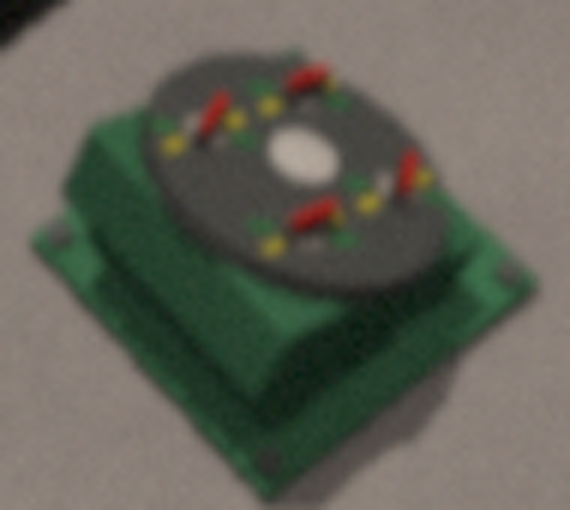

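Run:
```python
from h import *
import pickle,itertools
d=pickle.load(open('d0.pkl','rb'))
def blobs(n,lo,hi,x0,x1,y0,y1,smin):
    im,C=d[n];U=8
    sub=cv2.resize(im[y0:y1,x0:x1],None,fx=U,fy=U,interpolation=cv2.INTER_CUBIC)
    h=cv2.cvtColor(sub,cv2.COLOR_BGR2HSV)
    m=((h[...,1]>110)&(h[...,2]>70))
    hh=h[...,0].astype(int)
    m&=((hh>=lo)&(hh<=hi)) if lo<hi else ((hh>=lo)|(hh<=hi))
    nn,l,s,c=cv2.connectedComponentsWithStats(m.astype(np.uint8))
    out=[]
    for i in range(1,nn):
        if s[i,4]>smin:
            p=np.argwhere(l==i)[:,::-1].astype(np.float32)
            r=cv2.minAreaRect(p)
            out.append((((c[i]+.5)/U-.5+[x0,y0]),s[i,4],r[1],cv2.fitLine(p,cv2.DIST_L2,0,.01,.01)[:2].ravel()))
    return out
def tri(u1,u2):
    o1,d1=ray(d['top'][1],u1);o2,d2=ray(d['scene'][1],u2);d1=d1[0];d2=d2[0]
    A=np.c_[d1,-d2];s=np.linalg.lstsq(A,o2-o1,rcond=None)[0]
    p=o1+s[0]*d1;q=o2+s[1]*d2
    return (p+q)/2,np.linalg.norm(p-q)
for nm,lo,hi,sm in (('red',170,8,100),('yellow',20,35,60)):
    T=blobs('top',lo,hi,180,265,155,245,sm);S=blobs('scene',lo,hi,245,340,185,270,sm)
    print(nm,len(T),len(S))
    for t in T:
        print('T',t[0].round(2),t[1],np.round(t[2],0),t[3].round(2))
    for t in S: print('S',t[0].round(2),t[1],np.round(t[2],0),t[3].round(2))
    for i,t in enumerate(T):
        for j,s in enumerate(S):
            p,e=tri(t[0],s[0])
            if e<.006 and .05<p[2]<.17: print(i,j,p.round(4),round(e,4))
```

```text
red 4 4
T [207.58 184.28] 1766 [25. 83.] [ 0.13 -0.99]
T [233.04 187.76] 1848 [86. 26.] [0.32 0.95]
T [205.15 208.85] 1832 [86. 26.] [0.52 0.85]
T [230.34 212.31] 1707 [24. 82.] [ 0.12 -0.99]
S [295.46 197.58] 1372 [29. 59.] [ 0.93 -0.37]
S [280.26 203.32] 1418 [27. 66.] [ 0.46 -0.89]
S [312.41 213.12] 1294 [28. 62.] [ 0.23 -0.97]
S [296.76 220.17] 1843 [32. 72.] [ 0.86 -0.51]
0 3 [0.6297 0.1693 0.1316] 0.0025
1 1 [0.6187 0.0983 0.1318] 0.0022
2 2 [0.5654 0.1792 0.1004] 0.0029
3 0 [0.5553 0.1074 0.0983] 0.0044
yellow 8 8
T [209.13 175.91] 853 [23. 43.] [ 0.07 -1.  ]
T [234.44 179.24] 828 [22. 43.] [ 0.13 -0.99]
T [207.68 191.24] 564 [28. 23.] [ 0.31 -0.95]
T [232.64 194.49] 660 [21. 39.] [0.04 1.  ]
T [206.74 200.29] 782 [22. 40.] [ 0.04 -1.  ]
T [231.78 203.78] 790 [21. 41.] [ 0. -1.]
T [205.28 215.02] 676 [23. 37.] [0.01 1.  ]
T [230.17 218.97] 504 [22. 32.] [ 0.52 -0.85]
S [299.41 198.81] 98 [ 9. 13.] [ 0.54 -0.84]
S [289.74 202.18] 557 [26. 27.] [ 0.94 -0.34]
S [283.56 204.63] 574 [26. 27.] [ 0.82 -0.57]
S [273.51 208.62] 600 [24. 30.] [ 0.94 -0.35]
S [315.23 214.41] 334 [16. 26.] [ 0.27 -0.96]
S [305.98 218.4 ] 623 [25. 30.] [ 0.93 -0.37]
S [300.86 221.19] 156 [10. 19.] [ 0.6 -0.8]
S [290.3  225.57] 607 [23. 32.] [ 0.89 -0.45]
0 7 [0.6541 0.1658 0.1289] 0.0019
1 3 [0.6437 0.0945 0.1286] 0.0025
2 6 [0.6139 0.1725 0.1087] 0.0006
3 2 [0.6042 0.1005 0.1093] 0.0034
4 5 [0.5905 0.1754 0.0973] 0.0029
5 1 [0.5794 0.1041 0.0974] 0.0028
6 4 [0.5511 0.1817 0.0774] 0.0028
7 0 [0.5389 0.1104 0.0755] 0.0024
```

```bash
cat > fit.py <<'E'
from h import *
from scipy.optimize import least_squares
import pickle
B=.45
def cov(x,y,yaw):
    c,s=np.cos(yaw),np.sin(yaw);cb,sb=np.cos(B),np.sin(B)
    R=np.array([[c,-s,0],[s,c,0],[0,0,1.]])@np.array([[cb,0,-sb],[0,1,0],[sb,0,cb]])
    return R,np.array([x,y,.105])
S={'a':(.036,.036),'b':(.036,-.036),'c':(-.036,-.036),'d':(-.036,.036)}
E
python3 - <<'E'
from fit import *
d=pickle.load(open('d0.pkl','rb'))
T=dict(zip('abdc',[(207.58,184.28),(233.04,187.76),(205.15,208.85),(230.34,212.31)]))
Sc=dict(zip('cbda',[(295.46,197.58),(280.26,203.32),(312.41,213.12),(296.76,220.17)]))
TY=[(209.13,175.91),(234.44,179.24),(206.74,200.29),(231.78,203.78)] # upper marks a b d c
def res(p,cams):
    R,o=cov(*p[:3]);r=[]
    P=np.array([o+R@[*S[k],.0145] for k in 'abcd'])
    if 'top' in cams:
        r.append(proj(d['top'][1],P)-[T[k] for k in 'abcd'])
    if 'scene' in cams: r.append(proj(d['scene'][1],P)-[Sc[k] for k in 'abcd'])
    return np.concatenate(r).ravel()
for cams in (['top'],['scene'],['top','scene']):
    f=least_squares(res,[.597,.138,-.15],args=(cams,),x_scale=[.01,.01,.1]);print(cams,f.x.round(4),f.fun.round(1))
x=f.x;R,o=cov(*x)
im,C=d['top']
for (u,v),k in zip(TY,'abdc'):
    # intersect with cover plane
    oo,dd=ray(C,(u,v));n=R[:,2];p=oo+dd[0]*((o-oo)@n)/(dd[0]@n);print(k,(R.T@(p-o)-[*S[k],0]).round(4))
# wing directions from top image
for k,(c,l) in {'a':(T['a'],(.13,-.99)),'b':(T['b'],(.32,.95)),'d':(T['d'],(.52,.85)),'c':(T['c'],(.12,-.99))}.items():
    q=[]
    for s in (-1,1):
        oo,dd=ray(C,np.array(c)+s*4*np.array(l));n=R[:,2];p=oo+dd[0]*((o+.0145*n-oo)@n)/(dd[0]@n);q.append(R.T@(p-o))
    w=q[1]-q[0];th=np.arctan2(w[1],w[0]);th=(th+np.pi/2)%np.pi-np.pi/2;print(k,'q=',.6-th)
pc=dict(jar=(273,140),ind=(138,181),post=(398,185));
for k,u in pc.items(): print(k,onz(C,u,.05).round(3))
im,C=d['top'];o_,C2=d['scene']
for nm,I,CC in(('top',im,C),('scene',o_,C2)):
    pass
E
```

```text
['top'] [ 0.5973  0.1387 -0.1532] [-0.  0.  0.  0. -0. -0.  0. -0.]
['scene'] [ 0.6006  0.1372 -0.1419] [ 0.1  0.1 -0.3  0.2  0.3 -0.3 -0.1 -0. ]
['top', 'scene'] [ 0.5988  0.1379 -0.1485] [ 0.2 -0.4  0.2 -0.6  0.3 -0.6  0.4 -0.5  0.5 -0.2  0.3 -0.1  1.  -0.5
  0.5 -0.2]
a [ 0.0195  0.0004 -0.    ]
b [ 0.0194  0.0006 -0.    ]
d [ 0.0197  0.0008 -0.    ]
c [ 0.0192  0.0007 -0.    ]
a q= 0.6377077239646242
b q= 0.17640601875551087
d q= -0.03571322045246694
c q= 0.6144221638111166
jar [[ 0.78  -0.016  0.05 ]]
ind [[0.659 0.389 0.05 ]]
post [[ 0.636 -0.385  0.05 ]]
```

{"method": "drive_tool", "body": {
  "increments": "0.024 -0.032 0.006 0.01;0.024 -0.032 0.006 0.01;0.024 -0.032 0.006 0.01;0.024 -0.032 0.006 0.01;0.024 -0.032 0.006 0.01;0.024 -0.032 0.006 0.01;0.024 -0.032 0.006 0.01;0.024 -0.032 0.006 0.01;0.024 -0.032 0.006 0.01;0.024 -0.032 0.006 0.01;0.024 -0.032 0.006 0.01;0.024 -0.032 0.006 0.01"
}}

```text
t: 1.15
eef_pos: [0.4712, 0.264, 0.2952]
tool_rot: [-0.0, 0.077, 0.997, 0.0]
contact_force: [0.2, 0.2, 0.3]
gripper_width: 0.997
```

{"method": "drive_tool", "body": {
  "increments": "0.023 -0.032 0 0;0.023 -0.032 0 0;0.023 -0.032 0 0;0.02 -0.032 0 0;0 0 0 0;0 0 0 0"
}}

```text
t: 1.65
eef_pos: [0.5603, 0.1349, 0.2946]
tool_rot: [-0.0, 0.08, 0.997, -0.001]
contact_force: [-0.2, 0.9, 0.1]
gripper_width: 0.998
```

Run:
```python
from h import *
import pickle
o=bot.get_obs();print(o['t'],o['eef_pos'],o['tool_rot'])
pickle.dump((shot('wrist','w1.png'),o['eef_pos']),open('w1.pkl','wb'))
```

```text
1.65 [0.56033229 0.13490472 0.29462343] [-7.49003666e-05  7.96080471e-02  9.96826104e-01 -5.21127064e-04]
```

View pics/w1.png

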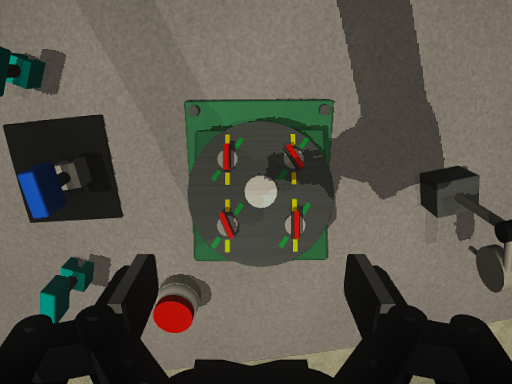

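The wrist view shows all four screws clearly: c (227,155), d (294,155), b (228,225) and a (295,222). The key is at (45,190) on the mat. I refine the cover pose from this view.

```bash
cat >> fit.py <<'E'
def redblobs(im,x0,x1,y0,y1,smin=20):
    h=cv2.cvtColor(im,cv2.COLOR_BGR2HSV);hh=h[...,0].astype(int)
    m=((h[...,1]>130)&(h[...,2]>60)&((hh>172)|(hh<7)));m[:y0]=0;m[y1:]=0;m[:,:x0]=0;m[:,x1:]=0
    nn,l,s,c=cv2.connectedComponentsWithStats(m.astype(np.uint8));out=[]
    for i in range(1,nn):
        if s[i,4]>smin:
            p=np.argwhere(l==i)[:,::-1].astype(np.float32);v=cv2.fitLine(p,cv2.DIST_L2,0,.01,.01)[:2].ravel()
            out.append((c[i],s[i,4],v))
    return out
def measure(im,C,x0,x1,y0,y1,guess=(.598,.138,-.152),fit=True,h=.0145):
    bl=redblobs(im,x0,x1,y0,y1)
    R,o=cov(*guess);m={}
    for k in 'abcd':
        u=proj(C,o+R@[*S[k],h])[0]
        if not bl: continue
        b=min(bl,key=lambda b:np.linalg.norm(b[0]-u))
        if np.linalg.norm(b[0]-u)<18: m[k]=b
    x=np.array(guess)
    if fit and len(m)>=2:
        def res(p):
            R,o=cov(*p);return np.concatenate([proj(C,o+R@[*S[k],h])[0]-m[k][0] for k in m])
        f=least_squares(res,guess,x_scale=[.01,.01,.1]);x=f.x;print('fit',x.round(4),f.fun.round(1))
    R,o=cov(*x);n=R[:,2]
    for k,(c,a,v) in m.items():
        q=[]
        for s in(-1,1):
            oo,dd=ray(C,c+s*8*v);p=oo+dd[0]*((o+h*n-oo)@n)/(dd[0]@n);q.append(R.T@(p-o))
        w=q[1]-q[0];th=np.arctan2(w[1],w[0]);th=(th+np.pi/2)%np.pi-np.pi/2
        print(k,'area',a,'q=%.3f'%(.6-th))
    return x
E
python3 - <<'E'
from fit import *
(im,C),p=pickle.load(open('w1.pkl','rb'))
x=measure(im,C,190,330,110,270)
hsv=cv2.cvtColor(im,cv2.COLOR_BGR2HSV)
m=((hsv[...,0]>105)&(hsv[...,0]<130)&(hsv[...,1]>120)).astype(np.uint8);m[:, 90:]=0
n,l,s,c=cv2.connectedComponentsWithStats(m);print(s,c)
cv2.imwrite('pics/w1k.png',cv2.resize(im[100:230,0:130],None,fx=4,fy=4,interpolation=cv2.INTER_CUBIC))
E
```

```text
fit [ 0.6003  0.1392 -0.148 ] [-0.2 -0.3  0.1  0.2  0.1 -0.2 -0.   0.2]
a area 154 q=0.617
b area 162 q=0.189
c area 133 q=0.588
d area 151 q=0.021
[[     0      0    512    384 194754]
 [    17    162     49     57   1854]] [[257.53525473 191.51534757]
 [ 41.70604099 189.88781014]]
```

View pics/w1k.png

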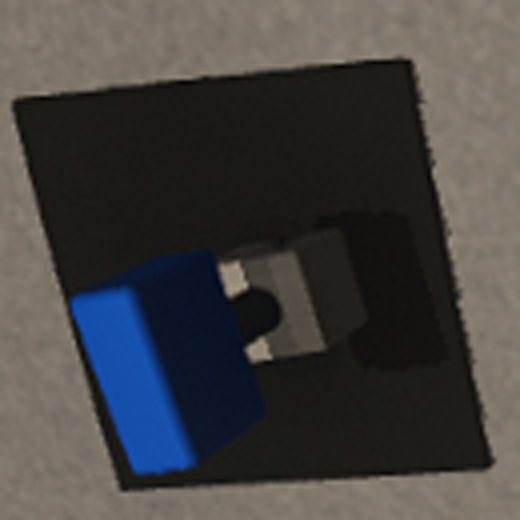

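{"method": "drive_tool", "body": {
  "increments": "-0.005 -0.041 0 0.02;-0.005 -0.041 0 0.02;-0.005 -0.041 0 0.02;-0.005 -0.041 0 0.02;-0.005 -0.041 0 0;-0.005 -0.041 0 0;0 0 0 0;0 0 0 0"
}}

```text
t: 2.37
eef_pos: [0.5289, -0.1091, 0.295]
tool_rot: [0.0, 0.038, 0.999, 0.0]
contact_force: [0.9, 1.0, 0.1]
gripper_width: 0.999
```

Run:
```python
from fit import *
o=bot.get_obs();print(o['t'],o['eef_pos'],o['tool_rot'])
im,C=shot('wrist','w2.png')
pickle.dump((im,C),open('w2.pkl','wb'))
hsv=cv2.cvtColor(im,cv2.COLOR_BGR2HSV)
m=((hsv[...,0]>105)&(hsv[...,0]<130)&(hsv[...,1]>120)&(hsv[...,2]>140)).astype(np.uint8)
n,l,s,c=cv2.connectedComponentsWithStats(m)
for i in range(1,n):
    if s[i,4]>100:
        r=cv2.minAreaRect(np.argwhere(l==i)[:,::-1].astype(np.float32));b=cv2.boxPoints(r);P=onz(C,b,.108)
        print(s[i],r,P.round(4).tolist(),P.mean(0),np.linalg.norm(P-np.roll(P,1,0),axis=1))
```

```text
2.3667 [ 0.52887702 -0.10913302  0.29504739] [6.48977178e-05 3.83699453e-02 9.99263586e-01 1.71425674e-04]
[236 165  23  48 878] ((246.99551391601562, 188.45281982421875), (47.641571044921875, 18.677391052246094), 84.5596694946289) [[0.5368, -0.1256, 0.108], [0.5364, -0.1061, 0.108], [0.5903, -0.1051, 0.108], [0.5908, -0.1256, 0.108]] [ 0.56358745 -0.11558669  0.108     ] [0.05400305 0.01952115 0.05388087 0.02050389]
```

View pics/w2.png

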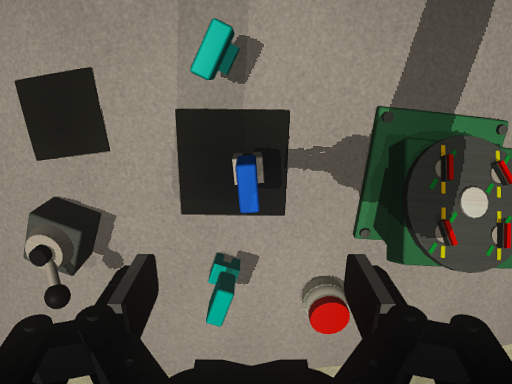

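{"method": "drive_tool", "body": {
  "increments": "0.012 -0.002 -0.036 0.03;0.012 -0.002 -0.036 0.03;0.0107 -0.0025 -0.036 0.027;0 0 -0.038 0;0 0 -0.034 0;0 0 -0.024 0;0 0 0 0;0 0 0 0"
}}

```text
t: 3.08
eef_pos: [0.5638, -0.1119, 0.09]
tool_rot: [-0.001, -0.008, 1.0, 0.001]
contact_force: [0.1, -1.2, -0.3]
gripper_width: 0.998
```

Run:
```python
from fit import *
o=bot.get_obs();print(o['t'],o['eef_pos'],o['tool_rot'])
im,C=shot('wrist','w3.png')
```

```text
3.0833 [ 0.56381005 -0.11193287  0.08999677] [-1.48250377e-03 -8.32471721e-03  9.99964072e-01  5.96173578e-04]
```

View pics/w3.png

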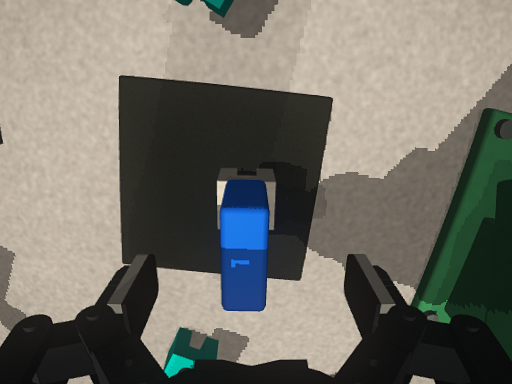

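{"method": "drive_tool", "body": {
  "increments": "0 -0.003 0 0;0 0 0 0;0 0 0 0;0 0 0 0;0 0 0 0;0 0 0 0;0 0 0 0",
  "grip": 0,
  "squeeze": 80
}}

```text
t: 3.72
eef_pos: [0.5649, -0.1174, 0.0919]
tool_rot: [0.001, -0.007, 1.0, 0.0]
contact_force: [-0.6, 1.5, 5.6]
gripper_width: 0.228
```

{"method": "drive_tool", "body": {
  "increments": "0 0 0.03 0;0 0 0.04 0;0 0.01 0.04 0;0 0.03 0.02 -0.02;0.005 0.04 0.01 -0.02;0.005 0.04 0 -0.02;0.005 0.04 0 -0.02;0 0 0 -0.02;0 0 0 0;0 0 0 0"
}}

```text
t: 4.55
eef_pos: [0.5788, 0.0421, 0.2305]
tool_rot: [-0.0, 0.043, 0.999, -0.0]
contact_force: [-0.4, -1.6, -1.5]
gripper_width: 0.224
```

Run:
```python
from fit import *
o=bot.get_obs();print(o['t'],o['eef_pos'],o['tool_rot'],o['gripper_width'],o['contact_force'])
im,C=shot('wrist','w4.png');im2,C2=shot('scene','s4.png');im3,C3=shot('top','t4.png')
pickle.dump(((im,C),(im2,C2),(im3,C3),o),open('w4.pkl','wb'))
cv2.imwrite('pics/s4c.png',np.hstack([cv2.resize(im2[100:240,200:340],None,fx=3,fy=3),cv2.resize(im3[140:240,180:280],(420,420))]))
```

```text
4.55 [0.57875851 0.04211789 0.23053086] [-4.54226881e-04  4.29302978e-02  9.99077888e-01 -3.97120781e-04] 0.22395029114599269 [-0.41543894 -1.58475588 -1.47325063]
```

View pics/w4.png

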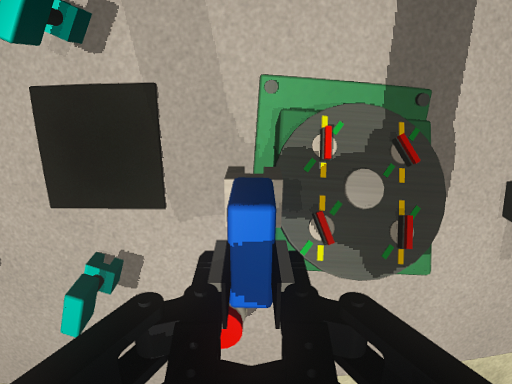

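View pics/s4c.png

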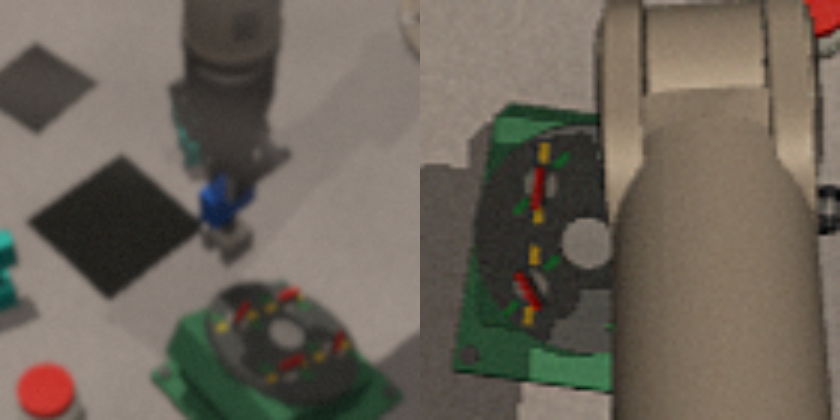

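```bash
cat >> fit.py <<'E'
FT=.0872   # TCP height over key feet
def tgt(k,q,x=(.6003,.1392,-.148),h=.012,clear=.001):
    """key vertical, slot along wing; returns axis xy, slot yaw, lowest feet z"""
    R,o=cov(*x);w=R@[np.cos(.6-q),np.sin(.6-q),0];yaw=np.arctan2(w[1],w[0])
    P=o+R@[*S[k],h]
    c=np.array([[sx*.017,sy*.019] for sx in(-1,1) for sy in(-1,1)]);r=np.array([[np.cos(yaw),-np.sin(yaw)],[np.sin(yaw),np.cos(yaw)]])
    c=c@r.T+P[:2];n=R[:,2]
    zs=o[2]-((c-o[:2])@n[:2])/n[2]
    top=(o+R@[*S[k],.016])[2]
    return P[:2],yaw,zs.max()+clear,top
E
python3 - <<'E'
from fit import *
w,s,t,o=pickle.load(open('w4.pkl','rb'));im,C=w
p=o['eef_pos'];yaw=-2*.0430
x=np.array([np.cos(yaw),np.sin(yaw),0]);y=np.array([-x[1],x[0],0])
for dx in(-.002,0,.002):
  P=[p+x*(dx+a)+y*b+np.array([0,0,c-FT]) for a,b,c in((-.028,-.011,.104),(-.028,.011,.104),(-.028,-.011,.06),(-.028,.011,.06),(-.017,-.019,.018),(-.017,.019,.018),(-.017,-.019,0),(-.017,.019,0))]
  print(dx,proj(C,P).round(0).tolist())
cv2.imwrite('pics/w4c.png',cv2.resize(im[155:265,200:310],None,fx=5,fy=5,interpolation=cv2.INTER_CUBIC))
for k in 'abcd':
  for q in (.0,.2,.6,1.2): a=tgt(k,q);print(k,q,a[0].round(4),'yaw %.3f feet %.4f tcpz %.4f wingtop %.4f'%(a[1],a[2],a[2]+FT,a[3]))
E
```

```text
-0.002 [[224.0, 202.0], [275.0, 202.0], [230.0, 173.0], [270.0, 173.0], [223.0, 171.0], [278.0, 171.0], [225.0, 164.0], [276.0, 165.0]]
0 [[225.0, 207.0], [275.0, 207.0], [231.0, 177.0], [270.0, 177.0], [223.0, 174.0], [278.0, 174.0], [225.0, 167.0], [276.0, 167.0]]
0.002 [[225.0, 211.0], [275.0, 211.0], [231.0, 180.0], [270.0, 180.0], [223.0, 177.0], [278.0, 177.0], [225.0, 170.0], [276.0, 170.0]]
a 0.0 [0.6325 0.1708] yaw 0.502 feet 0.1312 tcpz 0.2184 wingtop 0.1351
a 0.2 [0.6325 0.1708] yaw 0.291 feet 0.1305 tcpz 0.2177 wingtop 0.1351
a 0.6 [0.6325 0.1708] yaw -0.148 feet 0.1273 tcpz 0.2145 wingtop 0.1351
a 1.2 [0.6325 0.1708] yaw -0.798 feet 0.1312 tcpz 0.2184 wingtop 0.1351
b 0.0 [0.6219 0.0996] yaw 0.502 feet 0.1312 tcpz 0.2184 wingtop 0.1351
b 0.2 [0.6219 0.0996] yaw 0.291 feet 0.1305 tcpz 0.2177 wingtop 0.1351
b 0.6 [0.6219 0.0996] yaw -0.148 feet 0.1273 tcpz 0.2145 wingtop 0.1351
b 1.2 [0.6219 0.0996] yaw -0.798 feet 0.1312 tcpz 0.2184 wingtop 0.1351
c 0.0 [0.5578 0.1091] yaw 0.502 feet 0.0999 tcpz 0.1871 wingtop 0.1037
c 0.2 [0.5578 0.1091] yaw 0.291 feet 0.0992 tcpz 0.1864 wingtop 0.1037
c 0.6 [0.5578 0.1091] yaw -0.148 feet 0.0960 tcpz 0.1832 wingtop 0.1037
c 1.2 [0.5578 0.1091] yaw -0.798 feet 0.0999 tcpz 0.1871 wingtop 0.1037
d 0.0 [0.5684 0.1804] yaw 0.502 feet 0.0999 tcpz 0.1871 wingtop 0.1037
d 0.2 [0.5684 0.1804] yaw 0.291 feet 0.0992 tcpz 0.1864 wingtop 0.1037
d 0.6 [0.5684 0.1804] yaw -0.148 feet 0.0960 tcpz 0.1832 wingtop 0.1037
d 1.2 [0.5684 0.1804] yaw -0.798 feet 0.0999 tcpz 0.1871 wingtop 0.1037
```

View pics/w4c.png

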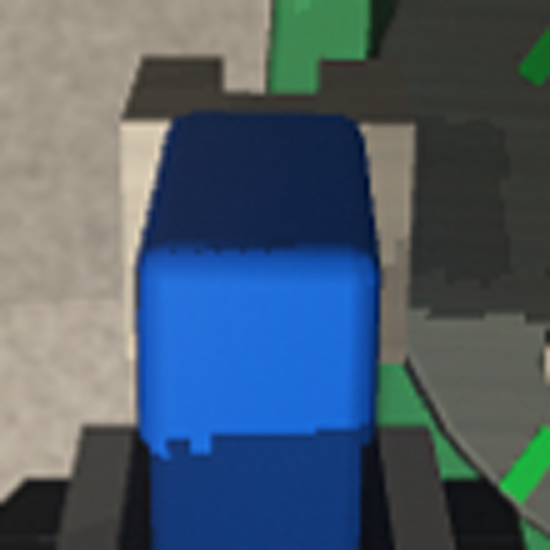

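{"method": "drive_tool", "body": {
  "increments": "0 0 0.015 0.0965;0.011 0.014 0.01 0.0965;0.011 0.014 0 0.0965;0.011 0.014 0 0.0965;0.011 0.013 0 0;0 0 -0.01 0;0 0 -0.008 0;0 0 0 0"
}}

```text
t: 5.37
eef_pos: [0.6215, 0.0954, 0.2354]
tool_rot: [-0.002, -0.148, 0.989, -0.001]
contact_force: [-1.3, -0.5, -2.9]
gripper_width: 0.226
```

```bash
cat > look.py <<'E'
from fit import *
import sys
nm=sys.argv[1]
o=bot.get_obs();q=o['tool_rot'];yaw=-2*np.arctan2(q[1],q[2]);yaw=(yaw+np.pi/2)%np.pi-np.pi/2
print('t %.2f'%o['t'],o['eef_pos'].round(4),'yaw %.3f'%yaw,'F',o['contact_force'].round(1),'M',o['torque'].round(2),'w %.3f'%o['gripper_width'])
cams=sys.argv[2].split(',')
ims=[]
for c in cams:
    im,C=shot(c,nm+c+'.png');pickle.dump((im,C,o),open(nm+c+'.pkl','wb'))
    if c=='wrist': ims.append(cv2.resize(im[80:300,140:370],None,fx=3,fy=2.6) if 0 else cv2.resize(im[90:290,150:360],None,fx=2.85,fy=2.85,interpolation=cv2.INTER_CUBIC))
    else:
        a,b,e,f=(180,270,155,245) if c=='top' else (240,350,170,275)
        ims.append(cv2.resize(im[e:f,a:b],None,fx=5,fy=5,interpolation=cv2.INTER_CUBIC))
for c,i in zip(cams,ims): cv2.imwrite('pics/%s%s_c.png'%(nm,c),i)
E
python3 look.py p5 wrist,scene
```

```text
t 5.37 [0.6215 0.0954 0.2354] yaw 0.297 F [-1.3 -0.5 -2.9] M [-0.04  0.06 -0.01] w 0.226
```

View pics/p5wrist_c.png

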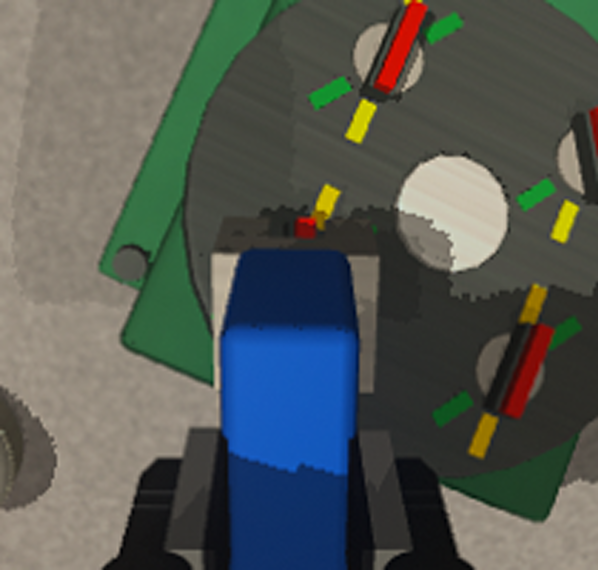

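View pics/p5scene_c.png

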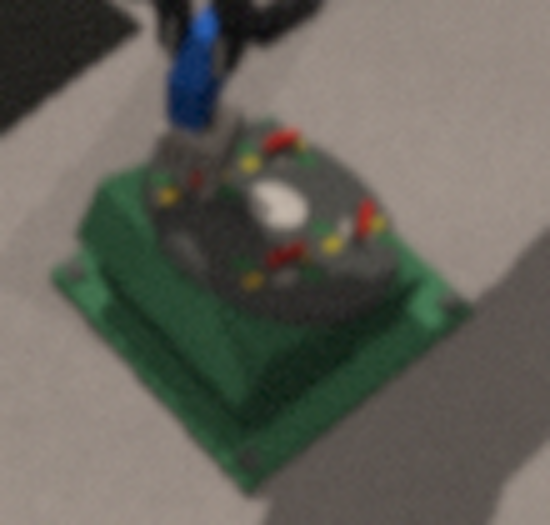

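{"method": "drive_tool", "body": {
  "increments": "0.001 0.0025 -0.003 0;0 0 -0.002 0;0 0 0 0"
}}

```text
t: 5.72
eef_pos: [0.624, 0.0998, 0.2327]
tool_rot: [-0.0, -0.149, 0.989, 0.0]
contact_force: [-0.9, -0.5, -1.4]
gripper_width: 0.228
```

```bash
python3 look.py p6 wrist
```

```text
t 5.72 [0.624  0.0998 0.2327] yaw 0.299 F [-0.9 -0.5 -1.4] M [-0.    0.05  0.01] w 0.228
```

View pics/p6wrist_c.png

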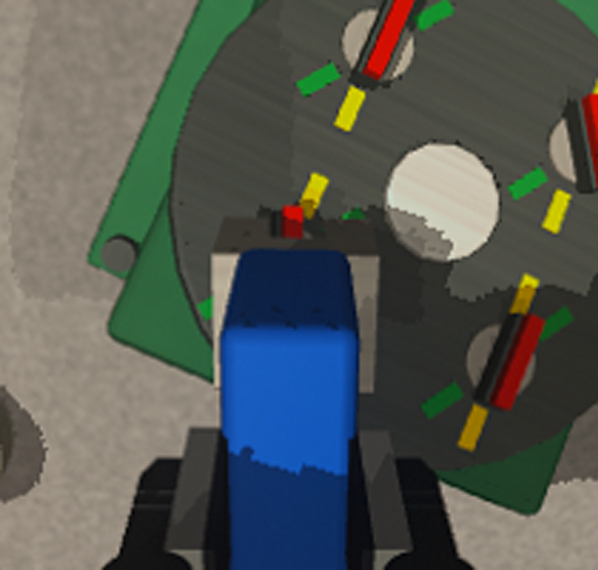

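{"method": "drive_tool", "body": {
  "increments": "-0.0006 -0.0014 -0.003 0;0 0 -0.003 0;0 0 -0.003 0;0 0 -0.003 0;0 0 0 0;0 0 0 0"
}}

```text
t: 6.27
eef_pos: [0.6234, 0.0985, 0.2206]
tool_rot: [-0.0, -0.149, 0.989, -0.0]
contact_force: [-0.2, 0.3, -2.5]
gripper_width: 0.226
```

```bash
python3 look.py p7 wrist
```

```text
t 6.27 [0.6234 0.0985 0.2206] yaw 0.299 F [-0.2  0.3 -2.5] M [-0.05  0.01 -0.01] w 0.226
```

View pics/p7wrist_c.png

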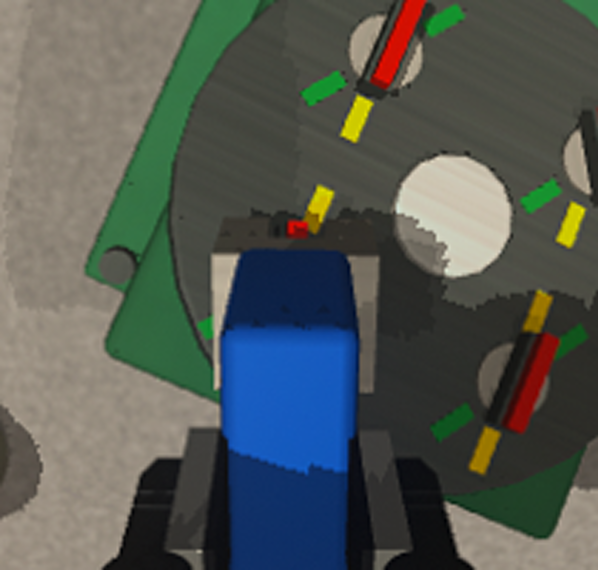

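{"method": "drive_tool", "body": {
  "increments": "0 0 -0.0015 0;0 0 -0.001 -0.04;0 0 0 -0.07;0 0 0 -0.07;-0.0005 0 -0.001 -0.07;0 0 -0.001 -0.07;-0.0005 0 -0.001 -0.07;0 0 0 -0.07;0 0 0 -0.06;0 0 0 -0.05;0 0 0 0;0 0 0 0"
}}

```text
t: 7.32
eef_pos: [0.6228, 0.0981, 0.2155]
tool_rot: [0.0, 0.134, 0.991, -0.0]
contact_force: [0.3, -0.9, -2.2]
gripper_width: 0.226
```

```bash
python3 look.py p8 wrist,scene
```

```text
t 7.32 [0.6228 0.0981 0.2155] yaw -0.269 F [ 0.3 -0.9 -2.2] M [-0.44 -0.12 -0.04] w 0.226
```

View pics/p8wrist_c.png

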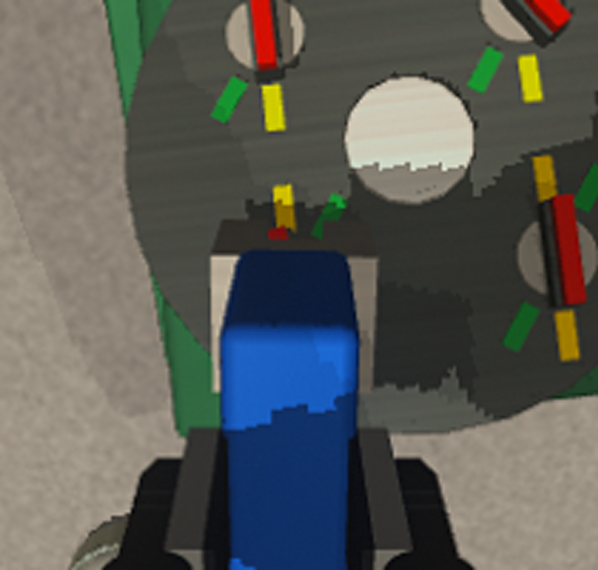

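View pics/p8scene_c.png

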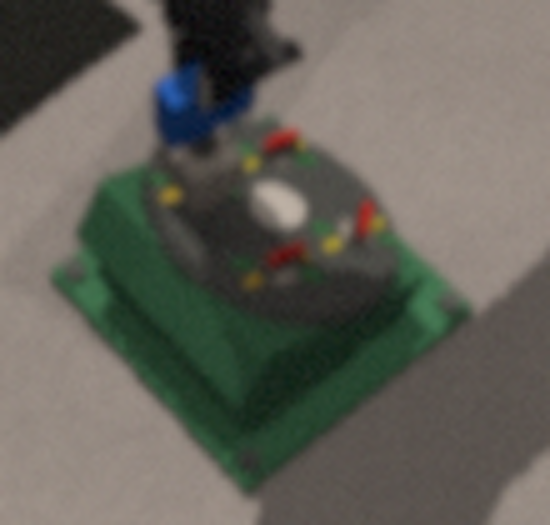

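{"method": "drive_tool", "body": {
  "increments": "0 0 0 0.08;0 0 0.012 0.0;0 0 0.023 0;-0.01 0.016 0 0.11;-0.01 0.016 0 0.11;-0.01 0.016 0 0.11;-0.01 0.016 0 0.11;-0.01 0.016 0 0.11;-0.002 0.001 -0.01 0.11;0 0 -0.01 0;0 0 -0.01 0;0 0 0 0"
}}

```text
t: 8.42
eef_pos: [0.5697, 0.1782, 0.2183]
tool_rot: [-0.002, -0.23, 0.973, -0.001]
contact_force: [-0.6, -0.3, -2.4]
gripper_width: 0.231
```

{"method": "drive_tool", "body": {
  "increments": "0 0 0 0;0 0 0 0"
}}

```text
t: 8.58
eef_pos: [0.5712, 0.1787, 0.2206]
tool_rot: [0.0, -0.231, 0.973, -0.0]
contact_force: [0.4, -0.6, -2.1]
gripper_width: 0.223
```

```bash
python3 look.py p9 wrist
python3 - <<'E'
from fit import *
im,C,o=pickle.load(open('p9wrist.pkl','rb'))
measure(im,C,100,500,0,300)
E
```

```text
t 8.58 [0.5712 0.1787 0.2206] yaw 0.466 F [ 0.4 -0.6 -2.1] M [ 0.02 -0.01 -0.1 ] w 0.223
fit [ 0.597   0.1388 -0.0901] [ 0.4  1.8  1.5 -0.1 -2.4 -3.2  0.5  1.7]
a area 150 q=0.712
b area 274 q=0.491
c area 256 q=0.643
d area 127 q=0.078
```

View pics/p9wrist.png

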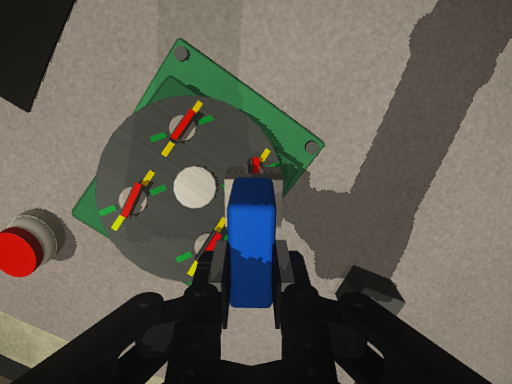

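View pics/p9wrist_c.png

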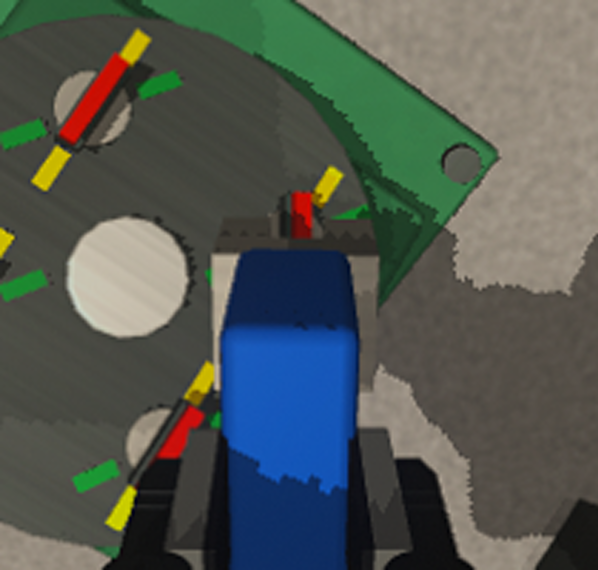

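Run:
```python
from fit import *
im,C,o=pickle.load(open('p9wrist.pkl','rb'))
measure(im,C,100,500,0,300,guess=(.6003,.1392,-.148),fit=False)
R,oo=cov(.6003,.1392,-.148)
for k in 'bc':print(k,proj(C,oo+R@[*S[k],.0145]))
print([(b[0].round(1),b[1]) for b in redblobs(im,100,500,0,300)])
# slot centre line at wing-top heights below TCP
p=o['eef_pos'];yaw=.466;x=np.array([np.cos(yaw),np.sin(yaw),0]);y=np.array([-x[1],x[0],0])
for z in (.098,.1035):print(proj(C,[p[:]*[1,1,0]+x*-.0125+y*.0025+[0,0,z]]),proj(C,[oo+R@[*S['d'],.016]-R@[np.cos(.6),np.sin(.6),0]*.012]))
```

```text
a area 150 q=0.660
b area 274 q=0.439
c area 256 q=0.591
d area 127 q=0.023
b [[131.1111069  199.76129261]]
c [[182.44807134 124.39003996]]
[(array([182.4, 124.4]), np.int32(256)), (array([255.4, 165.1]), np.int32(127)), (array([131.1, 199.2]), np.int32(274)), (array([212.9, 241.7]), np.int32(150))]
[[254.34875613 161.04219776]] [[255.34512096 159.30763467]]
[[254.40795517 162.70408404]] [[255.34512096 159.30763467]]
```

{"method": "drive_tool", "body": {
  "increments": "-0.0005 -0.001 -0.01 0.015;0 0 -0.01 0;0 0 -0.006 0;0 0 -0.003 0;0 0 -0.0025 0;0 0 0 0;0 0 0 0"
}}

```text
t: 9.22
eef_pos: [0.5702, 0.1785, 0.1889]
tool_rot: [0.0, -0.24, 0.971, 0.0]
contact_force: [0.1, -0.6, -2.7]
gripper_width: 0.229
```

```bash
python3 look.py p10 wrist
```

```text
t 9.22 [0.5702 0.1785 0.1889] yaw 0.484 F [ 0.1 -0.6 -2.7] M [-0.01 -0.01 -0.04] w 0.229
```

View pics/p10wrist_c.png

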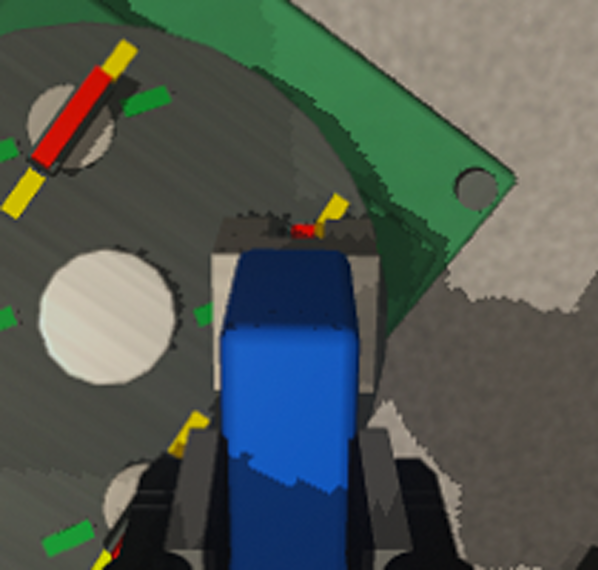

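{"method": "drive_tool", "body": {
  "increments": "0 0 -0.001 -0.078;0 0 0 -0.078;-0.0005 0 0 -0.078;0 0 0 -0.078;-0.0005 0 -0.001 -0.078;0 0 -0.001 -0.078;-0.0005 0 -0.001 -0.078;0 0 0 -0.078;-0.0005 -0.0005 0 -0.078;0 0 0 -0.078;0 0 0 -0.078;0 0 0 -0.078"
}}

```text
t: 10.27
eef_pos: [0.5684, 0.1786, 0.1856]
tool_rot: [0.0, 0.226, 0.974, 0.001]
contact_force: [-0.1, -0.3, -0.4]
gripper_width: 0.223
```

{"method": "drive_tool", "body": {
  "increments": "0 0 0 0;0 0 0 0;0 0 0 0"
}}

```text
t: 10.52
eef_pos: [0.5682, 0.1783, 0.1852]
tool_rot: [0.0, 0.223, 0.975, 0.0]
contact_force: [0.1, 0.1, -2.9]
gripper_width: 0.226
```

```bash
python3 look.py p11 wrist;  python3 - <<'E'
from fit import *
im,C,o=pickle.load(open('p11wrist.pkl','rb'))
measure(im,C,50,500,0,300,guess=(.6003,.1392,-.148),fit=False)
E
```

```text
t 10.52 [0.5682 0.1783 0.1852] yaw -0.449 F [ 0.1  0.1 -2.9] M [ 0.17 -0.01  0.03] w 0.226
b area 51 q=2.087
c area 263 q=0.593
```

View pics/p11wrist_c.png

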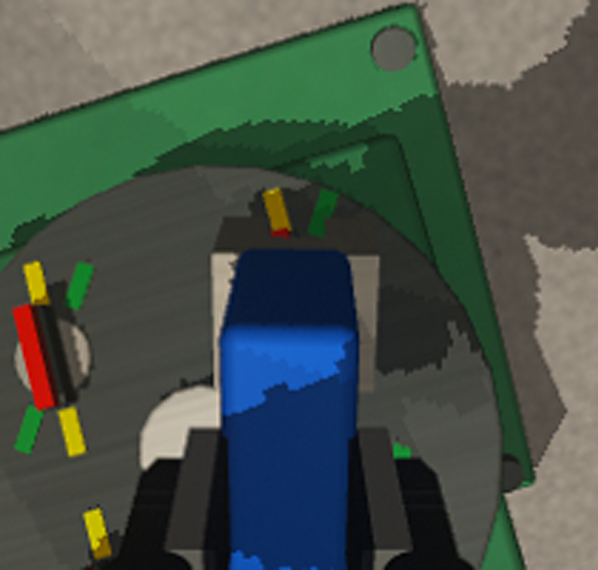

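{"method": "drive_tool", "body": {
  "increments": "0 0 0 0.1;0 0 0 0.08;0 0 0.025 0;0 0 0.04 0;0.011 -0.016 0 0.1;0.011 -0.016 0 0.1;0.011 -0.016 0 0.1;0.011 -0.016 0 0;0.0106 -0.0161 0 0;0 0 0 0;0 0 0 0;0 0 0 0"
}}

```text
t: 11.57
eef_pos: [0.6224, 0.0983, 0.2497]
tool_rot: [-0.0, -0.014, 1.0, 0.0]
contact_force: [0.3, 0.3, -1.9]
gripper_width: 0.227
```

```bash
python3 look.py p12 wrist;  python3 - <<'E'
from fit import *
im,C,o=pickle.load(open('p12wrist.pkl','rb'))
measure(im,C,50,500,0,300,guess=(.6003,.1392,-.148),fit=False)
E
```

```text
t 11.57 [0.6224 0.0983 0.2497] yaw 0.029 F [ 0.3  0.3 -1.9] M [ 0.02 -0.1  -0.01] w 0.227
a area 223 q=0.608
b area 89 q=0.428
c area 211 q=0.596
d area 237 q=0.645
```

View pics/p12wrist_c.png

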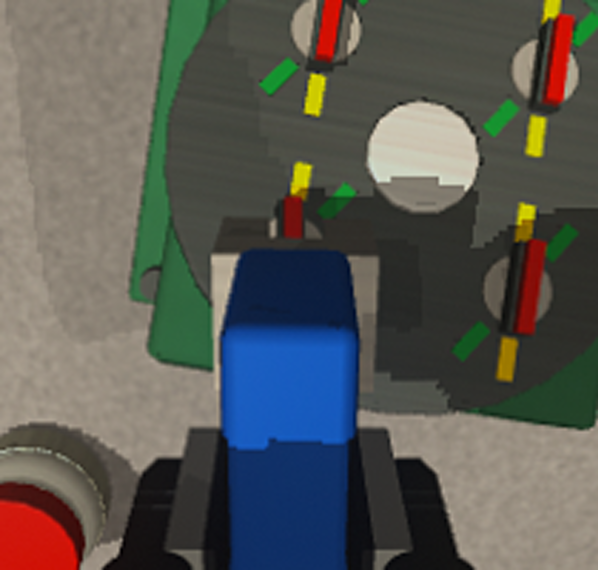

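{"method": "drive_tool", "body": {
  "increments": "0 0 -0.015 0;0 0 -0.012 0;0 0 -0.005 0;0 0 -0.002 0;0 0 0 -0.09;0 0 0 -0.09;-0.0005 0 0 -0.09;0 0 0 -0.09;0 0 0 -0.09;0 0 0 0;0 0 0 0;0 0 0 0"
}}

```text
t: 12.62
eef_pos: [0.6223, 0.0978, 0.2161]
tool_rot: [0.0, 0.208, 0.978, -0.0]
contact_force: [-0.4, -1.4, -1.5]
gripper_width: 0.227
```

{"method": "drive_tool", "body": {
  "increments": "0 0 0 0;0 0 0 0;0 0 0 0"
}}

```text
t: 12.87
eef_pos: [0.6223, 0.0978, 0.216]
tool_rot: [0.0, 0.209, 0.978, 0.0]
contact_force: [-0.3, -0.6, -1.1]
gripper_width: 0.224
```

```bash
python3 look.py p13 wrist
```

```text
t 12.87 [0.6223 0.0978 0.216 ] yaw -0.421 F [-0.3 -0.6 -1.1] M [-0.34  0.03 -0.02] w 0.224
```

View pics/p13wrist_c.png

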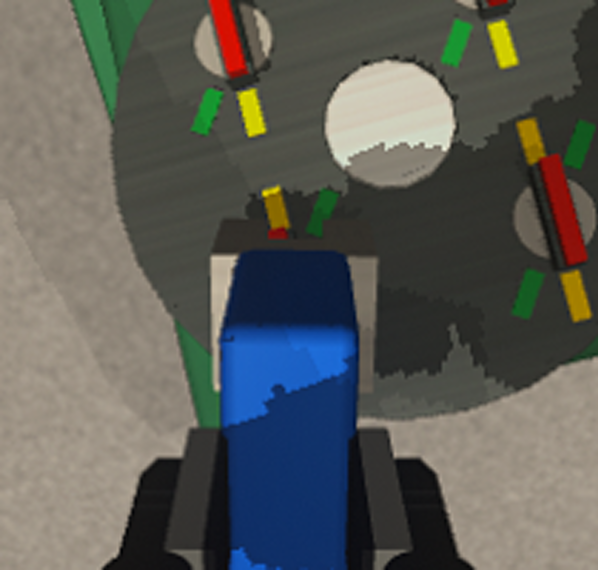

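{"method": "drive_tool", "body": {
  "increments": "0 0 0.0005 -0.085;-0.0005 0 0.0005 -0.085;0 0.0005 0.0005 -0.085;-0.0005 0 0.0005 -0.085;0 0.0005 0.0005 -0.085;-0.0005 0 0 -0.085;0 0.0005 0 -0.085;-0.0005 0 0 -0.085;0 0 0 0;0 0 0 0;0 0 0 0"
}}

```text
t: 13.83
eef_pos: [0.6204, 0.0991, 0.2187]
tool_rot: [0.0, 0.522, 0.853, 0.0]
contact_force: [0.5, -1.8, 0.9]
gripper_width: 0.232
```

```bash
python3 look.py p14 wrist,scene
```

```text
t 13.83 [0.6204 0.0991 0.2187] yaw -1.099 F [ 0.5 -1.8  0.9] M [-0.66 -0.04  0.06] w 0.232
```

View pics/p14wrist_c.png

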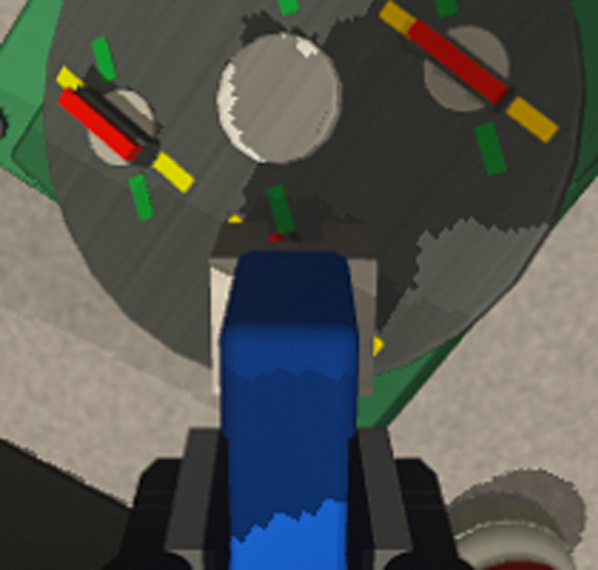

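View pics/p14scene_c.png

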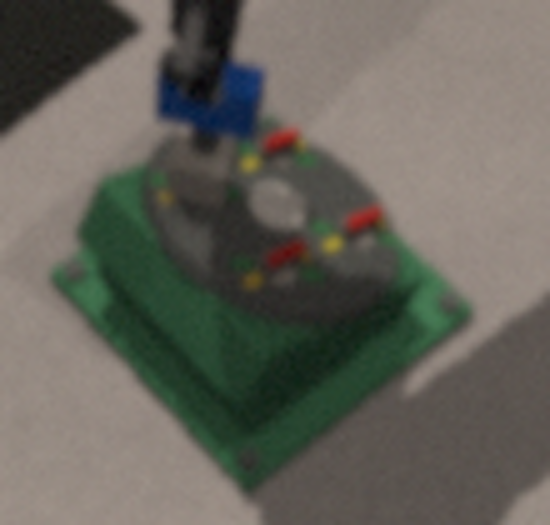

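{"method": "drive_tool", "body": {
  "increments": "0 0 0 -0.06;0 0 0 -0.05;0 0 0 0;0 0 0 0"
}}

```text
t: 14.27
eef_pos: [0.6207, 0.0994, 0.219]
tool_rot: [0.0, 0.569, 0.823, 0.0]
contact_force: [-0.2, -2.2, 4.8]
gripper_width: 0.221
```

```bash
python3 look.py p15 wrist
```

```text
t 14.27 [0.6207 0.0994 0.219 ] yaw -1.210 F [-0.2 -2.2  4.8] M [-0.57  0.06  0.07] w 0.221
```

View pics/p15wrist_c.png

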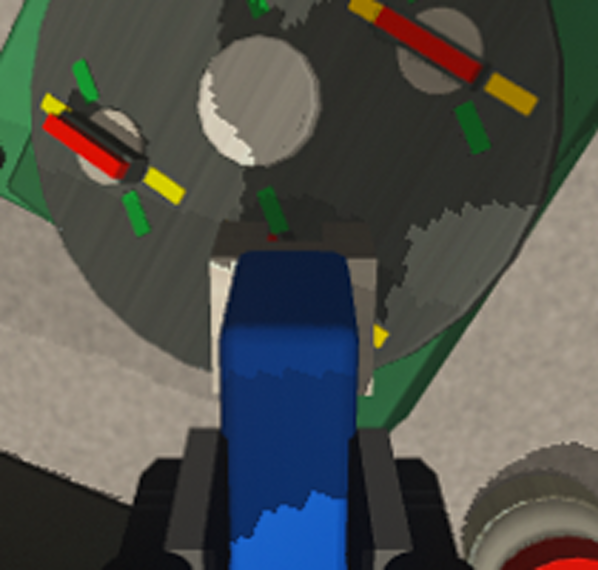

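{"method": "drive_tool", "body": {
  "increments": "0 0 0.001 0.08;0 0 0.001 0.06;0 0 0.01 0;0 0 0.02 0;-0.0105 0.0157 0 0.11;-0.0105 0.0157 0 0.11;-0.0105 0.0157 0 0.11;-0.0105 0.0157 0 0.11;-0.0101 0.0158 0 0.11;0 0 0 0.11;0 0 0 0.11;0 0 0 0.1"
}}

```text
t: 15.32
eef_pos: [0.5674, 0.179, 0.2506]
tool_rot: [-0.0, 0.098, 0.995, 0.0]
contact_force: [0.7, 0.2, -1.2]
gripper_width: 0.226
```

{"method": "drive_tool", "body": {
  "increments": "0 0 -0.02 0;0 0 -0.01 0;0 0 0 0;0 0 0 0"
}}

```text
t: 15.65
eef_pos: [0.5674, 0.178, 0.2198]
tool_rot: [-0.001, 0.101, 0.995, -0.0]
contact_force: [0.3, 0.1, -1.0]
gripper_width: 0.223
```

```bash
python3 look.py p16 wrist;  python3 - <<'E'
from fit import *
im,C,o=pickle.load(open('p16wrist.pkl','rb'))
measure(im,C,50,500,0,300,guess=(.6003,.1392,-.148),fit=False)
E
```

```text
t 15.65 [0.5674 0.178  0.2198] yaw -0.203 F [ 0.3  0.1 -1. ] M [-0.   -0.   -0.03] w 0.223
b area 238 q=1.202
c area 222 q=0.594
d area 83 q=0.648
```

View pics/p16wrist_c.png

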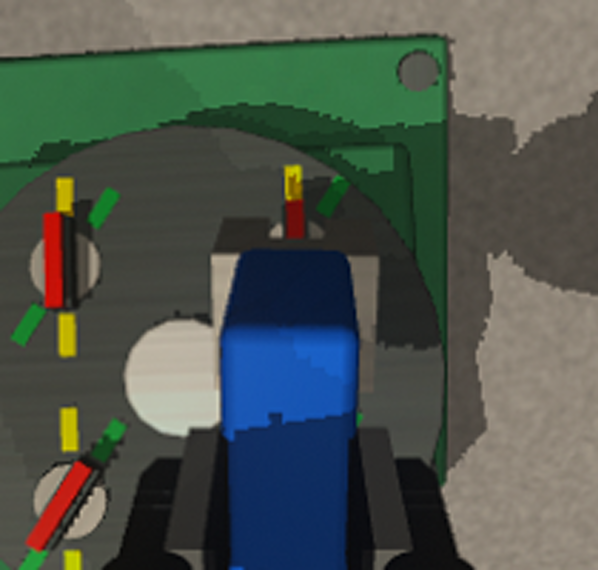

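View pics/p16wrist.png

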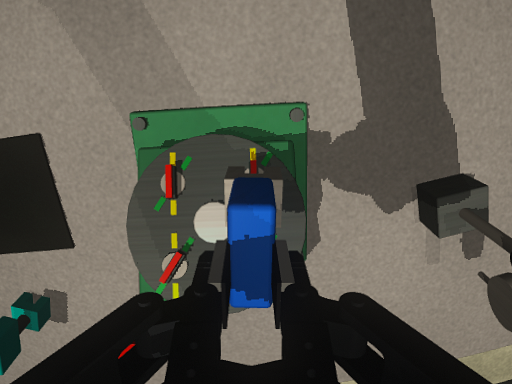

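{"method": "drive_tool", "body": {
  "increments": "0.001 0 -0.015 0;0 0 -0.012 0;0 0 -0.005 0;0 0 -0.002 0;0 0 0 0;0 0 0 -0.09;0 0 0 -0.09;0 0 0 -0.09;0 0 0 -0.09;-0.0005 0 0.001 -0.09;0 0.0005 0.001 -0.09;-0.0005 0 0.001 -0.09"
}}

```text
t: 16.7
eef_pos: [0.5688, 0.1794, 0.1905]
tool_rot: [0.0, 0.406, 0.914, 0.001]
contact_force: [0.3, 1.5, -1.2]
gripper_width: 0.227
```

{"method": "drive_tool", "body": {
  "increments": "0 0.0005 0 -0.09;-0.0005 0 0 -0.09;-0.0005 0 0 -0.09;0 0 0 -0.09;0 0 0 -0.03;0 0 0 0;0 0 0 0"
}}

```text
t: 17.28
eef_pos: [0.5688, 0.1801, 0.191]
tool_rot: [0.001, 0.573, 0.82, 0.002]
contact_force: [2.9, 2.4, 4.4]
gripper_width: 0.228
```

```bash
python3 look.py p17 wrist
```

```text
t 17.28 [0.5688 0.1801 0.191 ] yaw -1.220 F [2.9 2.4 4.4] M [ 0.59 -0.77  0.07] w 0.228
```

View pics/p17wrist_c.png

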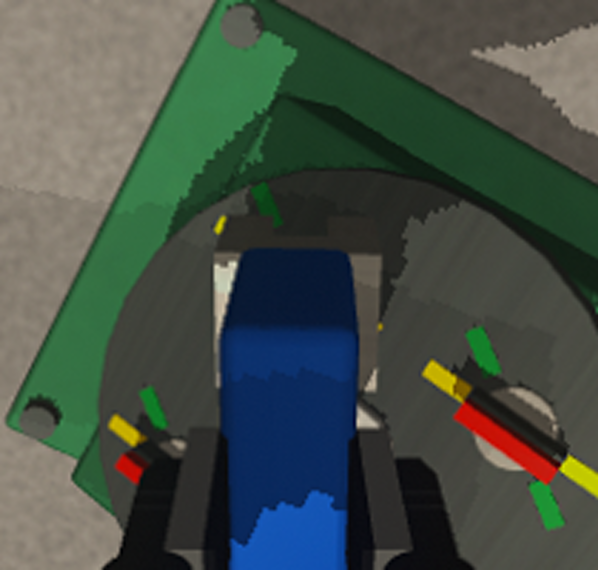

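{"method": "drive_tool", "body": {
  "increments": "0 0 0.001 0.08;0 0 0.001 0.06;0 0 0.02 0;0 0 0.04 0;0.0133 -0.002 0 0.115;0.0133 -0.002 0 0.115;0.0133 -0.002 0 0.115;0.0133 -0.002 0 0.115;0.0135 -0.0017 0 0.115;0 0 0 0.115;0 0 0 0.115;0 0 0 0.115"
}}

```text
t: 18.33
eef_pos: [0.6329, 0.1682, 0.2504]
tool_rot: [-0.001, 0.078, 0.997, -0.001]
contact_force: [0.1, 0.3, -2.7]
gripper_width: 0.227
```

{"method": "drive_tool", "body": {
  "increments": "0 0 0 0;0 0 0 0;0 0 0 0"
}}

```text
t: 18.58
eef_pos: [0.6333, 0.1688, 0.251]
tool_rot: [-0.001, 0.082, 0.997, -0.0]
contact_force: [-0.4, -0.4, -0.9]
gripper_width: 0.228
```

```bash
python3 look.py p18 wrist;  python3 - <<'E'
from fit import *
im,C,o=pickle.load(open('p18wrist.pkl','rb'))
measure(im,C,50,500,0,300,guess=(.6003,.1392,-.148),fit=False)
E
```

```text
t 18.58 [0.6333 0.1688 0.251 ] yaw -0.165 F [-0.4 -0.4 -0.9] M [ 0.06 -0.01 -0.01] w 0.228
a area 90 q=0.615
b area 235 q=1.209
c area 220 q=0.586
d area 213 q=0.700
```

View pics/p18wrist.png

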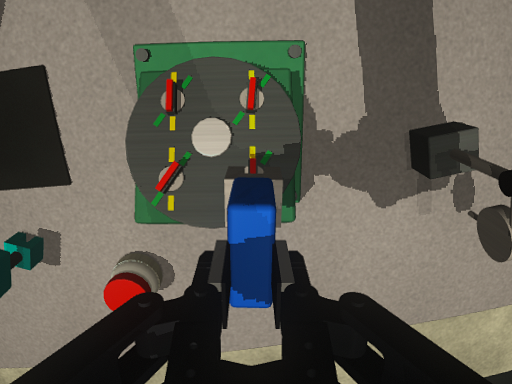

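View pics/p18wrist_c.png

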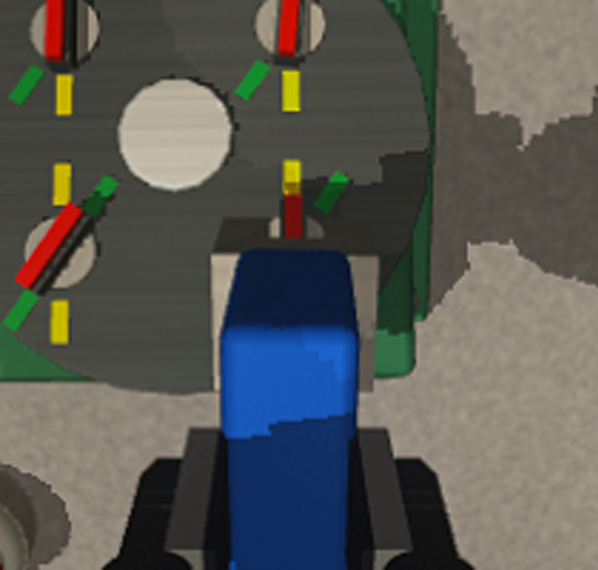

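Screw d slipped: it reads only 0.70, and the fork rode up on the wing. The other readings are a 0.61, b 1.20 and c 0.59, so the order is still intact. I go back to d and will turn it with the key seated lower.

{"method": "drive_tool", "body": {
  "increments": "-0.02 0.003 0 -0.05;-0.02 0.003 0 -0.045;-0.0249 0.0032 0 0;0 0 -0.02 0;0 0 -0.015 0;0 0 -0.005 0;0 0 0 0;0 0 0 0;0 0 0 0"
}}

```text
t: 19.38
eef_pos: [0.5697, 0.1785, 0.2123]
tool_rot: [0.001, 0.128, 0.992, 0.0]
contact_force: [0.5, -0.5, -2.3]
gripper_width: 0.223
```

```bash
python3 look.py p19 wrist,scene;  python3 - <<'E'
from fit import *
im,C,o=pickle.load(open('p19wrist.pkl','rb'))
measure(im,C,50,500,0,300,guess=(.6003,.1392,-.148),fit=False)
E
```

```text
t 19.38 [0.5697 0.1785 0.2123] yaw -0.258 F [ 0.5 -0.5 -2.3] M [-0.01 -0.02  0.02] w 0.223
b area 248 q=1.204
c area 231 q=0.592
d area 91 q=0.664
```

View pics/p19wrist_c.png

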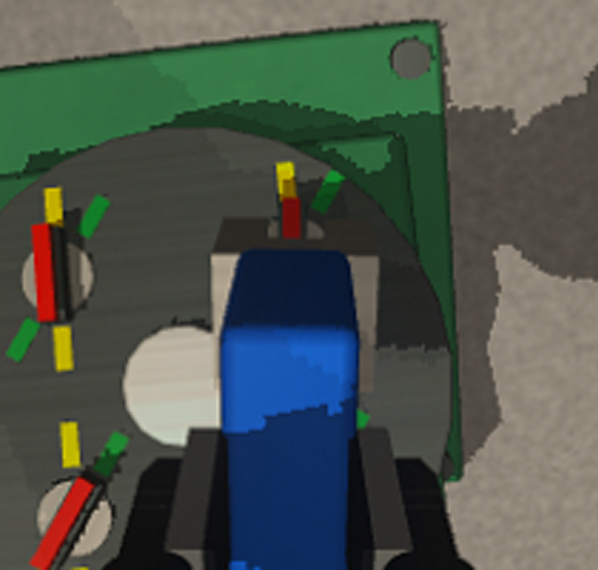

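View pics/p19scene_c.png

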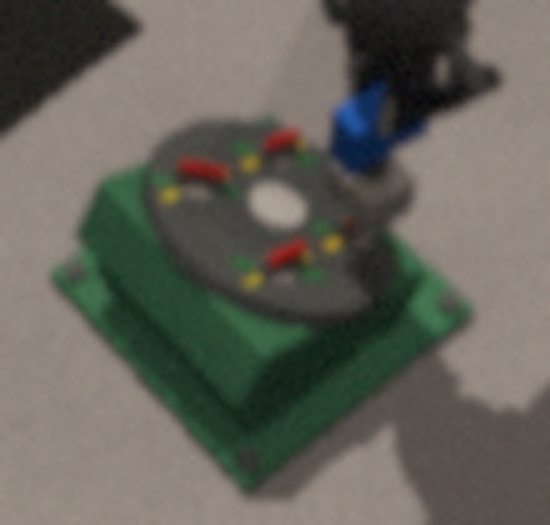

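{"method": "drive_tool", "body": {
  "increments": "-0.002 -0.0005 -0.01 0;0 0 -0.01 0;0 0 -0.005 0;0 0 -0.0025 0;0 0 0 0;0 0 0 0;0 0 0 0"
}}

```text
t: 20.07
eef_pos: [0.5672, 0.178, 0.1841]
tool_rot: [0.0, 0.128, 0.992, 0.0]
contact_force: [0.8, 0.1, -2.4]
gripper_width: 0.225
```

{"method": "drive_tool", "body": {
  "increments": "0 0 0 -0.08;0 0 0 -0.08;0 0 0 -0.08;0 0 0 -0.08;0 0 0.0005 -0.08;0 0 0.0005 -0.08;0 0 0 0;0 0 0 0"
}}

```text
t: 20.73
eef_pos: [0.5673, 0.1785, 0.1854]
tool_rot: [0.0, 0.359, 0.933, 0.001]
contact_force: [-0.4, 0.6, 0.8]
gripper_width: 0.225
```

```bash
python3 look.py p20 wrist
```

```text
t 20.73 [0.5673 0.1785 0.1854] yaw -0.734 F [-0.4  0.6  0.8] M [ 0.28 -0.04  0.02] w 0.225
```

View pics/p20wrist_c.png

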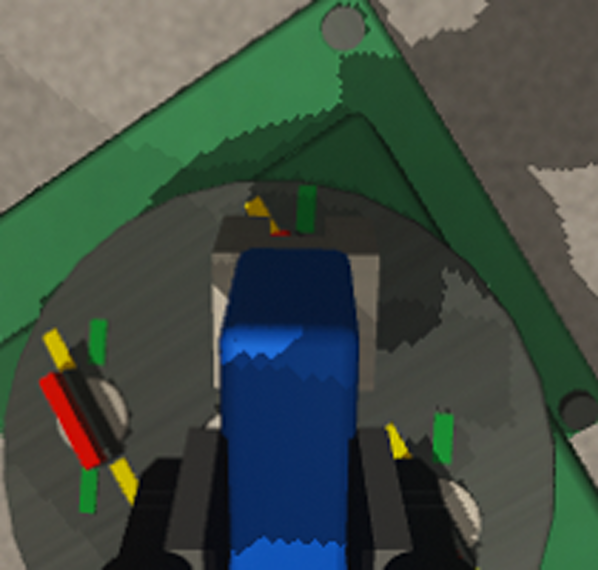

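{"method": "drive_tool", "body": {
  "increments": "0 0 0 -0.08;-0.0004 0.0004 0.0005 -0.08;0 0 0 -0.08;-0.0004 0.0004 0 -0.08;0 0 0 -0.08;0 0 0 -0.06;0 0 0 0;0 0 0 0"
}}

```text
t: 21.45
eef_pos: [0.5675, 0.1791, 0.1869]
tool_rot: [0.001, 0.562, 0.827, 0.001]
contact_force: [0.3, 0.5, 6.3]
gripper_width: 0.226
```

```bash
python3 look.py p21 wrist
```

```text
t 21.45 [0.5675 0.1791 0.1869] yaw -1.194 F [0.3 0.5 6.3] M [0.28 0.16 0.22] w 0.226
```

View pics/p21wrist_c.png

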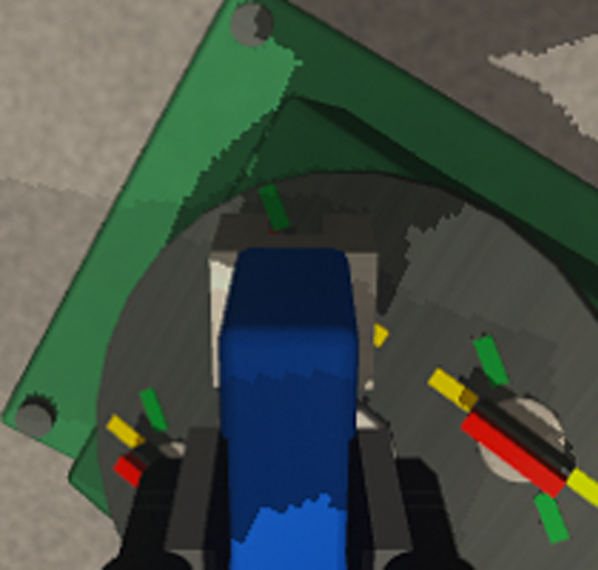

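{"method": "drive_tool", "body": {
  "increments": "0 0 0.001 0.08;0 0 0.001 0.06;0 0 0.022 0;0 0 0.04 0;0.0131 -0.002 0 0.111;0.0131 -0.002 0 0.111;0.0131 -0.002 0 0.111;0.0131 -0.002 0 0.111;0.013 -0.0018 0 0.111;0 0 0 0.111;0 0 0 0.111;0 0 0 0.111"
}}

```text
t: 22.5
eef_pos: [0.6316, 0.1682, 0.2491]
tool_rot: [-0.0, 0.081, 0.997, -0.0]
contact_force: [-0.9, -0.0, -1.5]
gripper_width: 0.227
```

{"method": "drive_tool", "body": {
  "increments": "0 0 0 0;0 0 0 0;0 0 0 0"
}}

```text
t: 22.75
eef_pos: [0.6314, 0.1687, 0.2493]
tool_rot: [-0.0, 0.086, 0.996, -0.0]
contact_force: [0.5, -0.5, -1.3]
gripper_width: 0.225
```

```bash
python3 look.py p22 wrist;  python3 - <<'E'
from fit import *
im,C,o=pickle.load(open('p22wrist.pkl','rb'))
measure(im,C,50,500,0,300,guess=(.6003,.1392,-.148),fit=False)
E
```

```text
t 22.75 [0.6314 0.1687 0.2493] yaw -0.172 F [ 0.5 -0.5 -1.3] M [-0.   -0.04  0.07] w 0.225
a area 83 q=0.544
b area 235 q=1.207
c area 219 q=0.597
d area 231 q=1.203
```

View pics/p22wrist_c.png

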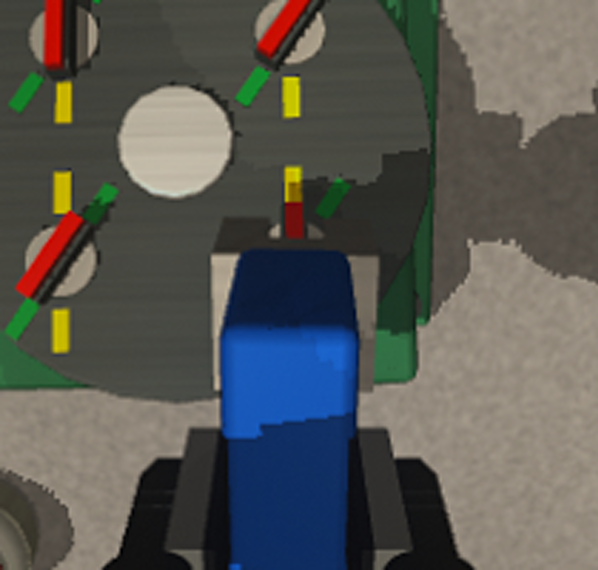

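{"method": "drive_tool", "body": {
  "increments": "0 0 -0.015 0;0 0 -0.012 0;0 0 -0.005 0;0 0 -0.002 0;0 0 0 0;0 0 0 -0.085;0 0 0 -0.085;0 0 0 -0.085;0 0 0 -0.085;0 0 0 -0.085;0 0 0.0005 -0.085;0 0 0.0005 -0.085"
}}

```text
t: 23.8
eef_pos: [0.6318, 0.1692, 0.2172]
tool_rot: [0.0, 0.375, 0.927, 0.0]
contact_force: [-0.8, -0.0, -2.6]
gripper_width: 0.225
```

{"method": "drive_tool", "body": {
  "increments": "0 0 0 -0.085;-0.0004 0.0004 0.0005 -0.085;0 0 0 -0.085;-0.0004 0.0004 0 -0.085;0 0 0 -0.085;0 0 0 -0.02;0 0 0 0;0 0 0 0"
}}

```text
t: 24.47
eef_pos: [0.6318, 0.1699, 0.2187]
tool_rot: [0.001, 0.567, 0.823, 0.001]
contact_force: [-1.9, -0.3, 5.4]
gripper_width: 0.227
```

```bash
python3 look.py p23 wrist
```

```text
t 24.47 [0.6318 0.1699 0.2187] yaw -1.207 F [-1.9 -0.3  5.4] M [-0.18  0.31  0.21] w 0.227
```

View pics/p23wrist_c.png

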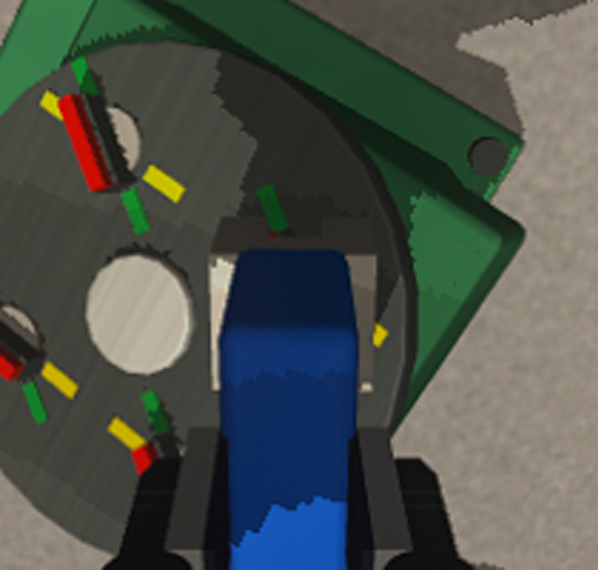

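{"method": "drive_tool", "body": {
  "increments": "0 0 0.001 0.08;0 0 0.001 0.06;0 0 0.01 0;0 0 0.02 0;-0.0125 -0.0105 0 0.112;-0.0125 -0.0105 0 0.112;-0.0125 -0.0105 0 0.112;-0.0125 -0.0105 0 0.112;-0.0125 -0.0105 0 0.112;-0.0127 -0.0107 0 0.112;0 0 0 0.112;0 0 -0.01 0.112"
}}

```text
t: 25.52
eef_pos: [0.5564, 0.1058, 0.2416]
tool_rot: [0.002, 0.085, 0.996, 0.001]
contact_force: [0.4, 0.7, -1.9]
gripper_width: 0.227
```

{"method": "drive_tool", "body": {
  "increments": "0 0 -0.02 0;0 0 0 0;0 0 0 0;0 0 0 0"
}}

```text
t: 25.85
eef_pos: [0.5561, 0.1065, 0.2199]
tool_rot: [0.0, 0.087, 0.996, 0.0]
contact_force: [-0.4, -0.3, -1.3]
gripper_width: 0.229
```

```bash
python3 look.py p24 wrist;  python3 - <<'E'
from fit import *
im,C,o=pickle.load(open('p24wrist.pkl','rb'))
measure(im,C,50,500,0,300,guess=(.6003,.1392,-.148),fit=False)
E
```

```text
t 25.85 [0.5561 0.1065 0.2199] yaw -0.174 F [-0.4 -0.3 -1.3] M [ 0.01 -0.03  0.04] w 0.229
a area 233 q=1.213
c area 78 q=0.624
d area 231 q=1.207
```

View pics/p24wrist_c.png

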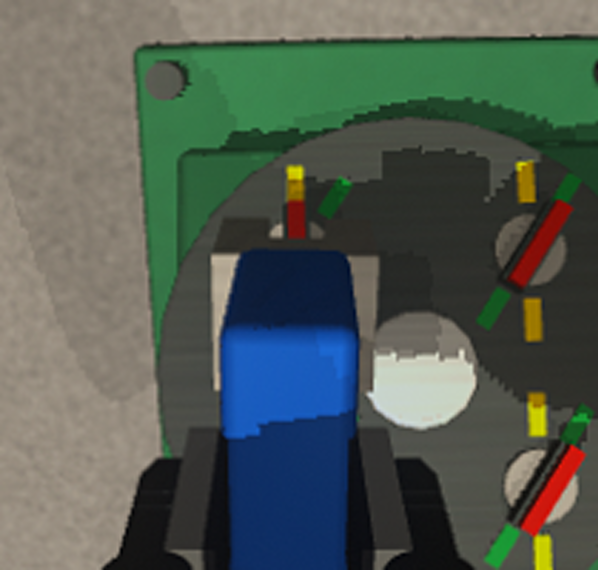

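Screw a now reads 1.21. I do c next, the same way.

{"method": "drive_tool", "body": {
  "increments": "0.0005 0.0008 -0.015 0;0 0 -0.012 0;0 0 -0.006 0;0 0 -0.0025 0;0 0 0 0;0 0 0 -0.085;0 0 0 -0.085;0 0 0 -0.085;0 0 0 -0.085;0 0 0 -0.085;0 0 0.0005 -0.085;0 0 0.0005 -0.085"
}}

```text
t: 26.9
eef_pos: [0.5562, 0.1079, 0.185]
tool_rot: [0.0, 0.376, 0.927, 0.0]
contact_force: [-0.7, 0.8, -3.0]
gripper_width: 0.226
```

{"method": "drive_tool", "body": {
  "increments": "0 0 0 -0.085;-0.0004 0.0004 0.0005 -0.085;0 0 0 -0.085;-0.0004 0.0004 0 -0.085;0 0 0 -0.085;0 0 0 -0.02;0 0 0 0;0 0 0 0"
}}

```text
t: 27.57
eef_pos: [0.5568, 0.1087, 0.187]
tool_rot: [0.001, 0.57, 0.822, 0.001]
contact_force: [-0.8, 0.4, 7.9]
gripper_width: 0.225
```

```bash
python3 look.py p25 wrist
```

```text
t 27.57 [0.5568 0.1087 0.187 ] yaw -1.212 F [-0.8  0.4  7.9] M [0.07 0.44 0.28] w 0.225
```

View pics/p25wrist_c.png

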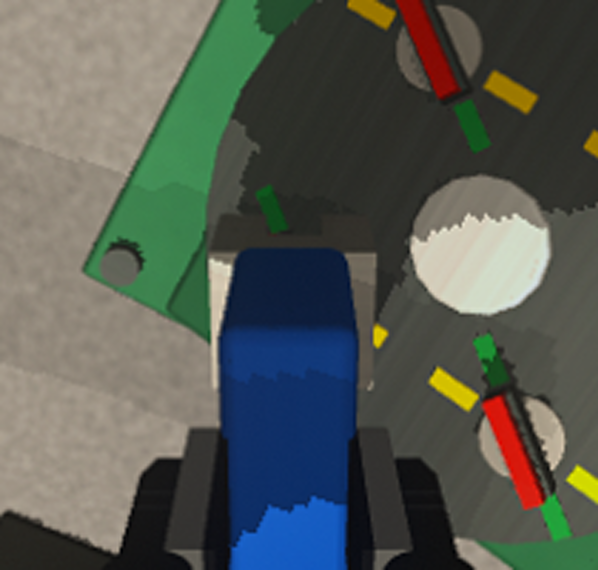

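{"method": "drive_tool", "body": {
  "increments": "0 0 0.001 0.08;0 0 0.001 0.06;0 0 0.02 0;0 0 0.04 0;0 -0.015 0 0.11;0 -0.015 0 0.11;0 -0.015 0 0.11;0 -0.015 0 0.11;0 -0.015 0 0.11;0 0 0 0.11;0 0 0 0.11;0 0 0 0.11"
}}

```text
t: 28.62
eef_pos: [0.5555, 0.0326, 0.2477]
tool_rot: [0.0, 0.094, 0.996, 0.0]
contact_force: [0.2, 0.4, -1.1]
gripper_width: 0.227
```

{"method": "drive_tool", "body": {
  "increments": "0 0 0 0.11;0 0 0 0;0 0 0 0"
}}

```text
t: 28.87
eef_pos: [0.5554, 0.033, 0.2474]
tool_rot: [0.0, 0.043, 0.999, 0.0]
contact_force: [0.2, 0.8, -1.0]
gripper_width: 0.226
```

```bash
python3 look.py p26 wrist,scene;  python3 - <<'E'
from fit import *
im,C,o=pickle.load(open('p26wrist.pkl','rb'))
measure(im,C,50,500,0,300,guess=(.6003,.1392,-.148),fit=False)
E
```

```text
t 28.87 [0.5554 0.033  0.2474] yaw -0.086 F [ 0.2  0.8 -1. ] M [-0.    0.01 -0.04] w 0.226
a area 201 q=1.217
b area 214 q=1.207
c area 195 q=1.209
d area 188 q=1.208
```

View pics/p26wrist.png

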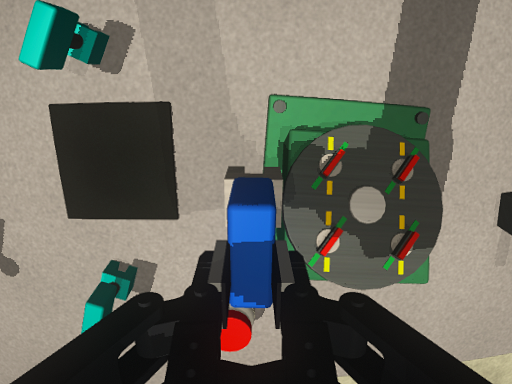

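View pics/p26scene.png

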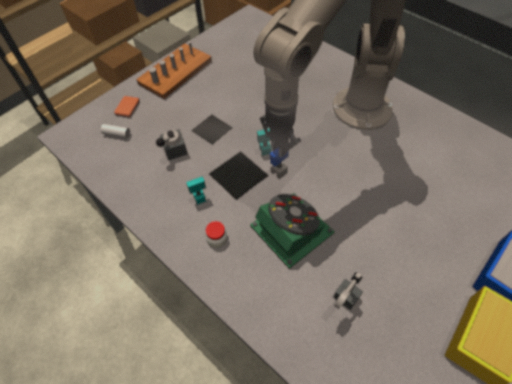

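{"method": "drive_tool", "body": {
  "increments": "0.002 -0.038 0 0.03;0.002 -0.038 0 0.03;0.0026 -0.038 0 0.026;0 -0.038 0 0;0 -0.008 -0.03 0;0 0 -0.038 0;0 0 -0.038 0;0 0 -0.025 0;0 0 -0.015 0;0 0 0 0;0 0 0 0;0 0 0 0"
}}

```text
t: 29.97
eef_pos: [0.5629, -0.1271, 0.1022]
tool_rot: [0.001, -0.001, 1.0, -0.0]
contact_force: [-0.6, 0.2, -1.9]
gripper_width: 0.228
```

```bash
python3 look.py p27 wrist,scene
```

```text
t 29.97 [ 0.5629 -0.1271  0.1022] yaw 0.002 F [-0.6  0.2 -1.9] M [-0.07 -0.06 -0.01] w 0.228
```

View pics/p27wrist.png

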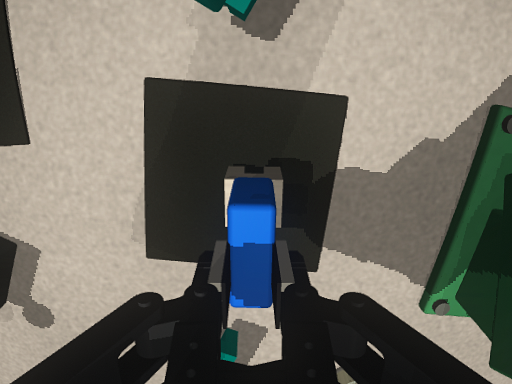

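{"method": "drive_tool", "body": {
  "increments": "0 0 -0.004 0;0 0 -0.003 0;0 0 -0.0015 0;0 0 -0.001 0;0 0 -0.001 0;0 0 0 0;0 0 0 0"
}}

```text
t: 30.65
eef_pos: [0.5628, -0.1267, 0.0919]
tool_rot: [0.001, -0.002, 1.0, 0.0]
contact_force: [-2.6, 1.6, 9.9]
gripper_width: 0.225
```

{"method": "drive_tool", "body": {
  "increments": "0 0 0 0;0 0 0 0;0 0 0 0;0 0 0 0",
  "grip": 0.34
}}

```text
t: 30.98
eef_pos: [0.5618, -0.1269, 0.0903]
tool_rot: [-0.0, -0.002, 1.0, -0.0]
contact_force: [-0.6, -1.1, 0.5]
gripper_width: 0.338
```

{"method": "drive_tool", "body": {
  "increments": "0 0 0 0;0 0 0 0;0 0 0 0;0 0 0 0;0 0 0 0",
  "grip": 0.8
}}

```text
t: 31.4
eef_pos: [0.5618, -0.1268, 0.0904]
tool_rot: [-0.0, -0.002, 1.0, -0.0]
contact_force: [-0.6, 0.0, 0.4]
gripper_width: 0.8
```

```bash
python3 look.py p28 wrist
```

```text
t 31.40 [ 0.5618 -0.1268  0.0904] yaw 0.003 F [-0.6  0.   0.4] M [ 0.01 -0.04  0.02] w 0.800
```

View pics/p28wrist.png

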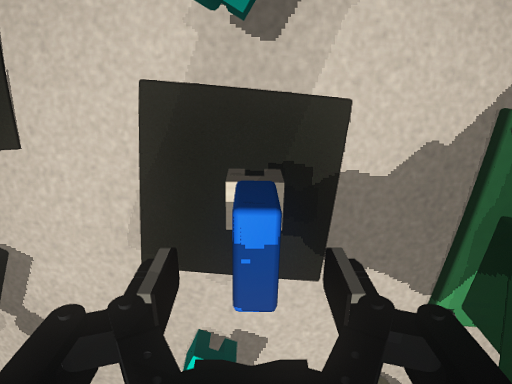

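The key stands free at (256,240) with the jaws clear of it. I raise the tool straight up and check.

{"method": "drive_tool", "body": {
  "increments": "0 0 0.02 0;0 0 0.03 0;0 0 0.04 0;0 0 0.04 0;0 0 0.04 0;-0.02 0 0.035 0;-0.02 0 0 0;-0.02 0 0 0;0 0 0 0;0 0 0 0;0 0 0 0;0 0 0 0"
}}

```text
t: 32.45
eef_pos: [0.5025, -0.1266, 0.2952]
tool_rot: [-0.0, -0.002, 1.0, -0.0]
contact_force: [-0.4, -1.0, -1.6]
gripper_width: 0.797
```

```bash
python3 look.py p29 wrist,scene,top;  python3 - <<'E'
from fit import *
im,C,o=pickle.load(open('p29wrist.pkl','rb'))
measure(im,C,330,512,0,300,guess=(.6003,.1392,-.148),fit=False)
hsv=cv2.cvtColor(im,cv2.COLOR_BGR2HSV)
m=((hsv[...,0]>105)&(hsv[...,0]<130)&(hsv[...,1]>120)&(hsv[...,2]>140)).astype(np.uint8)
n,l,s,c=cv2.connectedComponentsWithStats(m);i=1+s[1:,4].argmax()
r=cv2.minAreaRect(np.argwhere(l==i)[:,::-1].astype(np.float32));P=onz(C,cv2.boxPoints(r),.108);print('key top',P.mean(0),P.round(3).tolist())
g=(hsv[...,2]<60).astype(np.uint8);n,l,s,c=cv2.connectedComponentsWithStats(g)
for i in range(1,n):
    if s[i,4]>3000:
        r=cv2.minAreaRect(np.argwhere(l==i)[:,::-1].astype(np.float32));print('dark',s[i],onz(C,[r[0]],.004))
E
```

```text
t 32.45 [ 0.5025 -0.1266  0.2952] yaw 0.004 F [-0.4 -1.  -1.6] M [ 0.04  0.02 -0.04] w 0.797
a area 108 q=1.216
b area 130 q=1.217
c area 121 q=1.204
d area 86 q=1.193
key top [ 0.56204986 -0.12499403  0.108     ] [[0.589, -0.136, 0.108], [0.535, -0.135, 0.108], [0.535, -0.114, 0.108], [0.589, -0.115, 0.108]]
dark [  32   75   91   87 6485] [[ 0.47534892 -0.36068196  0.004     ]]
dark [ 189  123  115  111 9771] [[ 0.55797773 -0.13636855  0.004     ]]
dark [    0   137   512   247 30613] [[ 0.68783857 -0.11883998  0.004     ]]
dark [ 375  164   92  137 6429] [[0.63383668 0.12072878 0.004     ]]
```

View pics/p29wrist.png

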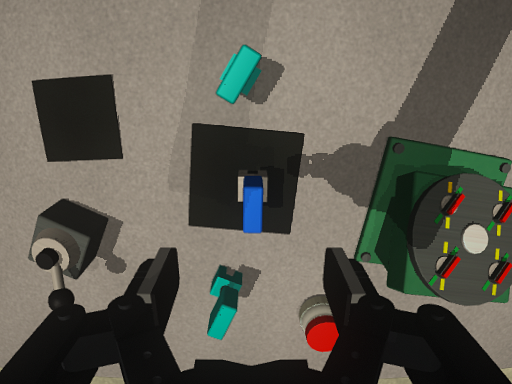

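View pics/p29scene.png

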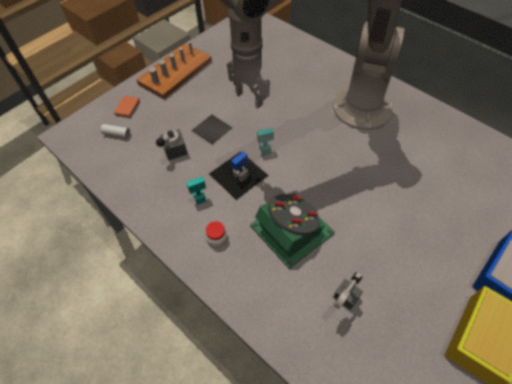

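The key is upright about 12 mm from the mat's centre. All four wings lie on the green marks, and the bystanders sit at the same pixels as at the start. I hand the job in.

```bash
python3 -c "
from station import bot
print(bot.hand_in())"
```

```text
the job is handed in; nothing more can be done
None
```

I handed the job in at about 32 s of the 72 s allowed, with all four screws fully tight and the key standing free on the mat. `hand_in` gives no verdict, so what follows is from my own measurements.

- **Snug stage:** I turned b and d to their yellow marks. b first stopped at only about 0.43, so I took it a little further. My last reading of b before that was 0.43. I judged its snug position by eye with the key still on it, held it there about 0.5 s, and then tightened it. a, c and d read about 0.61, 0.60 and 0.65.
- **Tightening order:** I tightened b, then d, then a, then c. On the first try at d the fork rode up on the wing and left it at about 0.70. I saw this before touching a or c, went back, and tightened d with the key seated lower.
- **Final screws:** In the last picture all four wings lie on their green marks. Measured turns are a 1.22, b 1.22, c 1.20 and d 1.19.
- **Key:** It stands upright, let go, about 12 mm from the mat's centre. I judged upright from the pictures, not from a measured angle.
- **Surroundings:** The jar, indicator and tool post look unmoved in the scene view. The largest force I read was about 10 N, when setting the key down on the mat. The fingers stayed about 25 mm or more above the housing by my geometry.

No final check failed or disagreed.

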